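# Wind a sample cup up to the contact probe with a folding-crank lab jack

### The arm

A 6-joint arm with a two-finger parallel gripper is mounted at the origin on the work surface. World frame = base frame: x ahead of the robot, y to its left, z up, the work surface at z = 0. Lengths are in m, angles in rad, forces in N, time in s.
With the tool pointing down it reaches from about 0.2 to 0.875 m from the base axis. Payload 3.4 kg.
Tool frame: the origin (TCP) lies on the centre line of the jaws, within the pads' length; the fingertips stand 11 mm ahead of it and the grasp point (between the pads) lies 8 mm behind it; x points along the fingers, y is the direction in which the jaws open and shut, and the axes are right-handed (so a half turn about x gives the same grasp; the last joint's range is limited). The gripper opens to 94 mm and grips with 3 to 60 N. Pads are 16 mm wide; open, the fingers measure 119 mm over their backs; the gripper's body (75 mm by 177 mm) begins 78 mm behind the grasp point.
Start: joints at [1.153, 0.276, 1.505, -0, 1.361, -0.121], TCP at [0.168, 0.55, 0.181] pointing down, gripper open.
Joint ranges: [-2.89, 2.89], [-0.75, 2.08], [0.22, 2.7], [-1.18, 4.32], [0.11, 2.71], [-2.7, 2.7]. Speed limits (rad/s): [2.57, 2.57, 3.14, 3.14, 3.14, 3.14].

### API

Orientations are given as a rotation vector (axis times angle).
In Python, from station import robot, eyes gives the robot as it stands.
- The arm moves only by the tool servo_tool, never from a script. Its argument "deltas" is a list of rows, each a list of 5 numbers: the shift along the tool's x, y, z in m, then the turn about the tool's x in rad, then the gripper's target within -1 to 1 (shut at 1, half-way at 0, fully open at -1). A call has exactly 5 rows; each row is the pose to reach, as a shift and turn from the pose commanded when the call began, along the tool's axes at that moment; what a row does not reach only later rows make up. A row lasts 1/10 s, in which the tool goes at most 50 mm and 8.59 degrees, less where a joint would pass 70% of its speed; a pose out of reach is approached as far as the arm can. A call with a gripper value outside its range is refused whole. The fingers move at their own pace and stop on an object; the grip force is fixed at half the most. Time passes only in rows, so rows that repeat a pose let the fingers close, or fill a call up. It gives the time, the measured TCP pose, the force and the opening at its end, in the units of the state.
- robot.read_state(): the state, without advancing time (a new reading comes with each control period).
- eyes.read_camera(name): name is "scene" or "top" or "wrist"; returns the picture (384x512x3 uint8, red, green, blue); there is no depth.
- eyes.camera_model(name): a dict with "intrinsics" (3x3 intrinsics, pixels), "rvec" (rotation vector, rad) and "tvec" (3), from world to camera coordinates, as OpenCV has them; the wrist camera has in their place "T_tool_cam" (4x4, takes a point from camera to tool coordinates, whose origin is the TCP and whose axes are the tool frame's). Camera axes: x right, y down, z forward; pixel columns grow to the right and rows downward; lengths in m; the calibration is good to about 2 mm. A picture is of the moment at which its call begins: read the wrist's pose just before it. camera_model takes no time and is no camera call.
- robot.hand_in(): hands the job in, once; it reports no verdict.
The state is a dict: "time": time; "joints": joint angles; "qd": joint speeds; "tau": joint torques, N m; "ee_pos": TCP position; "orientation": TCP orientation; "wrist_force": force on the tool from outside, world axes, zero at the start; "ft_torque": the same for the moment, N m; "grip_width": finger opening in m.
Only numpy, scipy, OpenCV 4.12 (cv2) and the standard library are available. Lean on these libraries where they do the work, as an engineer would, in place of code of your own. Each camera call takes 0.05 s, during which the arm holds its last target. There are 200 camera calls.

### The job

Swing the folded handle of the lab jack's crank fully out, then use it to wind the jack up until the powder cup has pushed the probe's sprung nose about half way in (it has 10 mm of travel; do not ram it against its stop). Leave the cup sitting flat in its nest under the probe, let go of the crank, and leave the tub, the vials and the well plate where they stand.

Things in the scene. Friction and masses are not known exactly. Their poses are not given: they have to be found in the camera images.
- lab_jack: Steel scissor lab jack, fixed to the bench: base plate 165 x 130 mm, two stacked scissor stages, a level lead screw at half height. Origin: centre of the base's underside, on the bench. x axis: along the screw, pointing away from the crank; z up. The crank is on the -x side. The load above reaches almost out over it, so a gripper must lean outward (to -x) to get at the folded handle.
- crank_hub (a point): The crank's turning axis (level, along the jack's x) at the outer (-x) face of the crank arm: 94.5 mm out from the jack's origin, about 77 mm above the bench at the start. It rises half as much as the platform. The arm is a flat bar 12 mm wide, 8 mm thick, with the handle pivot 38 mm from the axis; the hub boss is 14 mm in diameter and 2 mm proud.
- jack_crank (a joint): Crank angle, rad. 0 = arm hanging straight down; grows clockwise as seen facing the crank (hanging arm swings first toward the jack's +y), which raises the platform: 1.5 mm per rad (9.4 mm per turn). Self-locking screw, light drag (0.06 N m), stays where left; over 3.5 turns to its end.
- crank_handle (a joint): Fold angle of the handle, rad. 0 = folded flat against the outer face of the arm, pointing from its pivot back across the hub; 1.571 = fully out against its stop, standing straight outward (-x), parallel to the crank axis. Its pivot line is tangent to the crank's circle. A friction hinge (about 0.06 N m): it stays at any angle.
- handle_pivot (a point): The handle's fold pivot at the far end of the crank arm, 38 mm from the crank axis and 11 mm outside the arm's outer face.
- handle_mid (a point): Middle of the handle's grip, 29 mm from the pivot along the handle. The grip is a black plastic sleeve 16 mm in diameter and 42 mm long (8 to 50 mm from the pivot) that spins freely about its own length. Folded, its free end reaches 12 mm past the crank axis, with 3 mm of air between sleeve and arm.
- platform_top (a point): Centre of the platform's top face, 155 mm above the bench at the start; it moves straight up as the jack is wound. Platform 165 x 130 mm. A grey block 165 x 120 x 40 mm is screwed on it, with a round nest 53 mm wide and 5 mm deep in its top for the cup.
- powder_cup: Loose closed aluminium powder cup with a glass window, 50 mm in diameter (rim 53 mm), 24 mm high, about 100 g, standing in the nest. Origin: centre of its underside; z up.
- cup_top (a point): Centre of the cup's top, 24 mm above its underside.
- nose_face (a point): Centre of the flat underside of the probe's nose: a rubber-faced aluminium plunger 34 mm wide at the lower end of a black probe (44 mm wide, 105 mm long) over the cup; 7 to 21 mm above the cup at the start, moves up as it is pushed in. The probe is clamped to a rod 14 mm thick, 430 mm high, standing 150 mm beyond the jack's centre along the jack's +x, on a foot plate 200 x 100 mm.
- probe_nose (a joint): How far the nose has been pushed up into the probe, m: 0 = fully out, 0.010 = against its stop. Spring about 2 N at first touch, 8 N at the stop.
- capsule_tub: White plastic tub, 64 mm in diameter, 100 mm high; origin centre of its underside. Leave alone.
- vial_a: Small glass vial with white cap, 26 mm in diameter, 52 mm high; origin centre of its underside. Leave alone.
- vial_b: The same kind of vial. Leave alone.
- well_plate: Clear lidded well plate 86 x 128 x 20 mm lying flat; origin centre of its underside. Leave alone.
Things that resemble listed ones, but are neither listed nor needed, are in the scene too. Several things have the shape of the lab_jack; the one meant has the colours described above.

How it is judged:
By the outcome, as a careful person would: the job done as asked, in the order asked, and still so for the second after the job is handed in, with the robot touching nothing.
It also fails if it takes over 66 s, if anything falls off the work surface, if the arm or the gripper's body presses on something with over 40 N, if the wrist force passes 120 N, or if a joint passes its speed limit or range.

## Working session

There is one attempt and no reset: what is moved stays moved. The work goes in short steps, Python scripts to look and compute and a tool call to move; the robot and the scene stay as the last step left them, time stands still between calls to the robot, and variables do not carry over. Pictures are saved under pics/ and viewed, about 8 in all and at most 12, crops included, and the job is handed in when it is done.

Besides the shell and the picture viewer there is one more tool, called after "Emit:" as name([rows], argument=value, ...), one row to a line, values as JSON. servo_tool: Moves the arm, as the interface text tells. Its arguments: {"type":"object","properties":{"deltas":{"type":"array"}},"required":["deltas"]}

```bash
ls; mkdir -p pics; cat > h.py <<'E'
import numpy as np, cv2
from scipy.spatial.transform import Rotation as R
from station import robot, eyes
def save(n,f): 
    im=eyes.read_camera(n); cv2.imwrite(f,im[:,:,::-1]); return im
E
python3 - <<'E'
from h import *
a=save("scene","pics/scene.png"); b=save("top","pics/top.png")
for n in("scene","top","wrist"): print(n,eyes.camera_model(n))
s=robot.read_state(); print(s)
E
```

```text
pics
scene {'intrinsics': array([[353.50438059,   0.        , 255.34135158],
       [  0.        , 353.50438059, 195.7588007 ],
       [  0.        ,   0.        ,   1.        ]]), 'rvec': array([ 2.15881395, -0.30102824,  0.16956959]), 'tvec': array([-0.52241776,  0.24531008,  0.65615042])}
top {'intrinsics': array([[464.84654117,   0.        , 255.23900011],
       [  0.        , 464.84654117, 191.97431708],
       [  0.        ,   0.        ,   1.        ]]), 'rvec': array([ 2.17972644, -2.15009966,  0.11100472]), 'tvec': array([0.02624019, 0.57964668, 1.18498852])}
wrist {'intrinsics': array([[270.27066697,   0.        , 256.80567105],
       [  0.        , 270.27066697, 193.26827673],
       [  0.        ,   0.        ,   1.        ]]), 'T_tool_cam': array([[-1.27418508e-05, -2.81245072e-01,  9.59635978e-01,
        -2.03193072e-01],
       [ 9.99999503e-01,  9.53249141e-04,  2.92651040e-04,
         1.93003482e-04],
       [-9.97078834e-04,  9.59635504e-01,  2.81244920e-01,
        -8.09707347e-02],
       [ 0.00000000e+00,  0.00000000e+00,  0.00000000e+00,
         1.00000000e+00]])}
{'time': 0.1, 'joints': array([ 1.15300116e+00,  2.76524022e-01,  1.50596913e+00, -2.68447274e-05,
        1.36072501e+00, -1.21013511e-01]), 'qd': array([-5.47926577e-05, -1.01301081e-03, -3.60751907e-03, -2.77480760e-05,
       -5.38873838e-04, -3.50607703e-04]), 'tau': array([ 1.76635906e-03, -4.05454767e+01, -2.37779510e+01,  7.02028954e-02,
        3.00641055e-02, -4.15484078e-05]), 'ee_pos': array([0.16795645, 0.54935546, 0.1805106 ]), 'orientation': array([ 0.23170583,  1.55862377, -0.23418565]), 'wrist_force': array([-0.31722959, -0.43868643, -0.09989945]), 'ft_torque': array([ 0.00898705, -0.01538025, -0.02836   ]), 'grip_width': 0.0940768698827998}
```

View pics/scene.png

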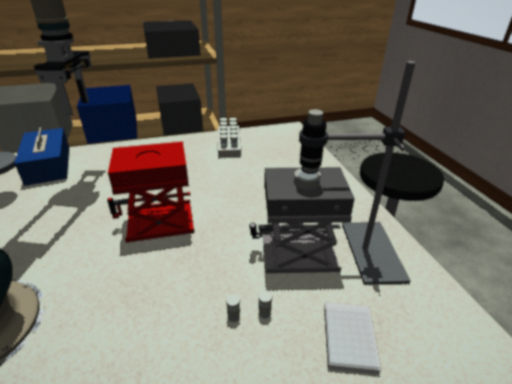

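View pics/top.png

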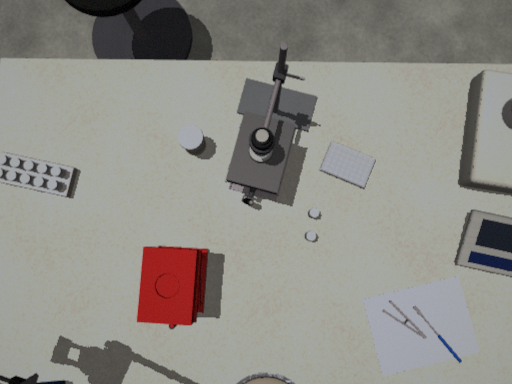

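The scene view shows the grey jack at (305,220) with its crank at about (255,231); the red jack is a decoy. In the top view the jack is at (262,155), its crank at (248,198), the tub at (192,138) and the vials at (314,213) and (311,236).

```bash
cat >> h.py <<'E'
def ray(n,u,v):
    m=eyes.camera_model(n); Rm=R.from_rotvec(m["rvec"]).as_matrix(); c=-Rm.T@m["tvec"]
    d=Rm.T@np.linalg.inv(m["intrinsics"])@[u,v,1]; return c,d
def atz(n,u,v,z): c,d=ray(n,u,v); return c+d*(z-c[2])/d[2]
def proj(n,P):
    m=eyes.camera_model(n); p,_=cv2.projectPoints(np.array(P,float).reshape(-1,3),m["rvec"],m["tvec"],m["intrinsics"],None); return p.reshape(-1,2)
E
python3 - <<'E'
from h import *
for n,u,v,z in [("top",192,138,.1),("top",314,213,.052),("top",311,236,.052),("top",347,164,.02),("top",248,198,.08),("top",169,285,.19),("top",262,137,.33)]: print(u,v,atz(n,u,v,z).round(3))
s=robot.read_state(); print(R.from_rotvec(s["orientation"]).as_matrix().round(3))
a=cv2.imread("pics/scene.png")[155:285,235:365]; b=cv2.imread("pics/top.png")[70:220,210:340]
A=cv2.resize(a,(400,400),interpolation=cv2.INTER_CUBIC);B=cv2.resize(b,(400,461),interpolation=cv2.INTER_CUBIC)[:460]
o=np.zeros((460,800,3),np.uint8);o[:400,:400]=A;o[:,400:]=B;o=cv2.convertScaleAbs(o,alpha=1.8,beta=20);cv2.imwrite("pics/c1.png",o)
E
```

```text
192 138 [0.705 0.194 0.1  ]
314 213 [ 0.525 -0.117  0.052]
311 236 [ 0.466 -0.109  0.052]
347 164 [ 0.658 -0.208  0.02 ]
248 198 [0.559 0.052 0.08 ]
169 285 [0.352 0.222 0.19 ]
262 137 [0.658 0.021 0.33 ]
[[-0.001  0.292  0.956]
 [-0.001  0.956 -0.292]
 [-1.    -0.002 -0.   ]]
```

View pics/c1.png

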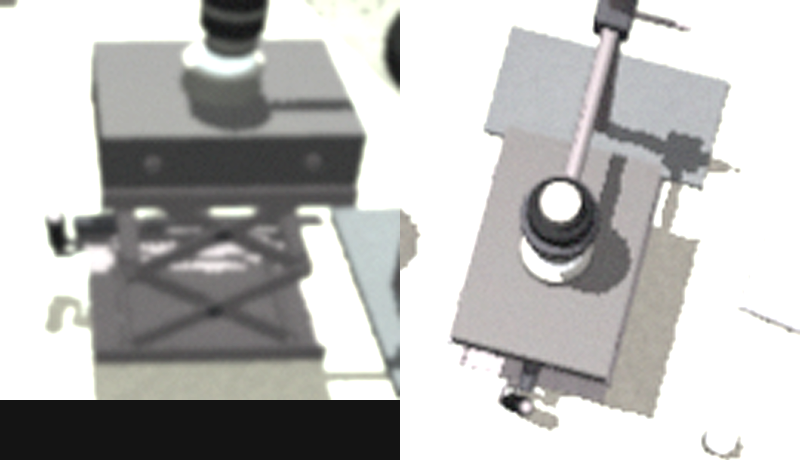

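```bash
python3 - <<'E'
from h import *
C=np.array([atz("top",u,v,.195) for u,v in [(227.2,181.1),(277.6,193.5),(294.5,128.5),(245.7,112.2)]]);print(C.round(4))
print(np.linalg.norm(np.diff(C,axis=0),axis=1)); c=C.mean(0)
d=(C[2]-C[1])+(C[3]-C[0]); print("c",c,"yaw",np.arctan2(d[1],d[0]), np.arctan2(*( -(C[1]-C[0])[:2]*[1,-1]*0+1*np.array([ (C[1]-C[0])[0], -(C[1]-C[0])[1]]))))
# probe top check
y=np.arctan2(d[1],d[0]);X=np.array([np.cos(y),np.sin(y)])
print("hub",c[:2]-.0945*X,"jackx",X)
E
```

```text
[[ 0.5857  0.0973  0.195 ]
 [ 0.5589 -0.0172  0.195 ]
 [ 0.7093 -0.0546  0.195 ]
 [ 0.7462  0.0579  0.195 ]]
[0.11753516 0.15497478 0.11840657]
c [0.65002398 0.02087814 0.195     ] yaw -0.24219828381149003 -0.22925689284106854
hub [0.55828215 0.04354276] jackx [ 0.97081309 -0.23983733]
```

Emit:
servo_tool([
  [-0.05, 0, 0, 0, -1],
  [-0.1, 0, 0, 0, -1],
  [-0.15, 0, 0, -0.05, -1],
  [-0.15, -0.033, 0.037, -0.05, -1],
  [-0.15, -0.066, 0.074, -0.05, -1],
])

```text
time: 0.6
ee_pos: [0.2204, 0.4657, 0.3327]
orientation: [0.194, 1.56, -0.189]
wrist_force: [0.8, -0.7, 0.1]
grip_width: 0.094
```

Emit:
servo_tool([
  [0, -0.03, 0.037, 0, -1],
  [0, -0.06, 0.074, 0, -1],
  [0, -0.09, 0.111, 0, -1],
  [0, -0.12, 0.148, 0, -1],
  [0, -0.15, 0.185, 0, -1],
])

```text
time: 1.1
ee_pos: [0.3629, 0.2727, 0.331]
orientation: [0.194, 1.562, -0.194]
wrist_force: [0.2, -0.0, 0.5]
grip_width: 0.094
```

Emit:
servo_tool([
  [0, -0.03, 0.037, 0, -1],
  [0, -0.06, 0.074, 0, -1],
  [0, -0.09, 0.111, 0, -1],
  [0, -0.12, 0.148, 0, -1],
  [0.02, -0.14, 0.16, 0, -1],
])

```text
time: 1.6
ee_pos: [0.4872, 0.0966, 0.3121]
orientation: [0.196, 1.557, -0.196]
wrist_force: [0.1, 0.2, -1.4]
grip_width: 0.094
```

Emit:
servo_tool([
  [0.02, -0.02, -0.018, 0, -1],
  [0.06, -0.035, -0.018, 0, -1],
  [0.11, -0.035, -0.018, 0, -1],
  [0.15, -0.035, -0.018, 0, -1],
  [0.17, -0.035, -0.018, 0, -1],
])

```text
time: 2.1
ee_pos: [0.4541, 0.0699, 0.1376]
orientation: [0.194, 1.569, -0.195]
wrist_force: [1.1, 1.1, 0.2]
grip_width: 0.0938
```

```bash
cat >> h.py <<'E'
def wpose():
    s=robot.read_state(); T=np.eye(4); T[:3,:3]=R.from_rotvec(s["orientation"]).as_matrix(); T[:3,3]=s["ee_pos"]; return T
def wproj(T,P):
    m=eyes.camera_model("wrist"); Tc=np.linalg.inv(T@m["T_tool_cam"]); P=np.array(P,float).reshape(-1,3)
    q=(Tc[:3,:3]@P.T).T+Tc[:3,3]; p=(m["intrinsics"]@q.T).T; return p[:,:2]/p[:,2:]
E
python3 - <<'E'
from h import *
T=wpose(); a=save("wrist","pics/w1.png"); np.save("w1.npy",T); print(T.round(3))
print(wproj(T,[[.56,.043,.077],[.56,.043,.039]]))
cv2.imwrite("pics/w1b.png",cv2.resize(cv2.convertScaleAbs(a[:,:,::-1],alpha=1.6,beta=15),(768,576)))
E
```

```text
[[-0.006  0.245  0.97   0.454]
 [ 0.     0.97  -0.245  0.07 ]
 [-1.    -0.001 -0.006  0.138]
 [ 0.     0.     0.     1.   ]]
[[256.49281879 289.41090646]
 [256.57021068 270.90856629]]
```

View pics/w1b.png

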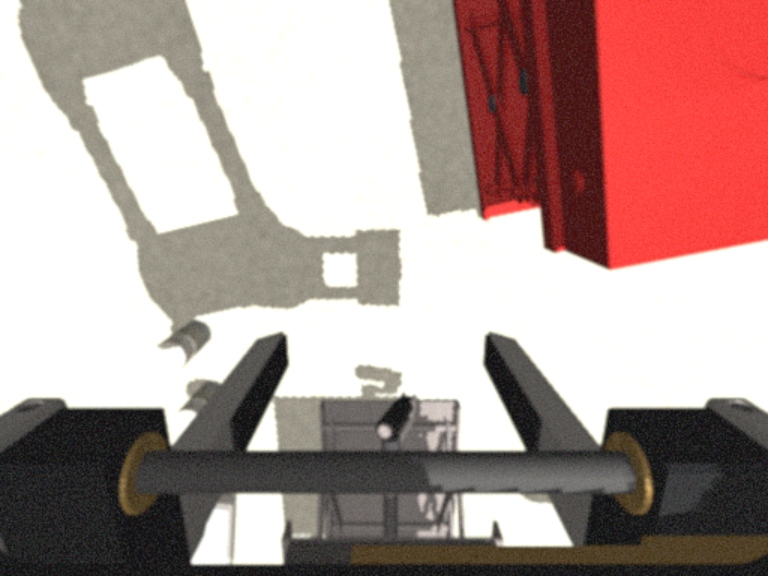

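Wrist view: the folded handle runs from about (387,432) to (410,402), at 1.5x scale, on the screw axis at u≈390. It hangs at a small angle toward +y.

```bash
cat >> h.py <<'E'
YAW=-0.24; JX=np.array([np.cos(YAW),np.sin(YAW),0]); JY=np.array([-np.sin(YAW),np.cos(YAW),0]); JC=np.array([.6515,.0205,0])
def jk(x,y,z): return JC+x*JX+y*JY+np.array([0,0,z])
def crank(a,r=0.,out=.0945,rise=0): # point on arm at radius r
    return jk(-out, r*np.sin(a), .077+rise-r*np.cos(a))
E
python3 - <<'E'
from h import *
T=np.load("w1.npy"); im=cv2.imread("pics/w1.png"); s=6; u0,v0=220,255
for k in range(1):
  c=cv2.resize(cv2.convertScaleAbs(im[v0:v0+55,u0:u0+100],alpha=2,beta=20),None,fx=s,fy=s,interpolation=cv2.INTER_CUBIC)
  for a,col in [(0,(0,255,0)),(.4,(0,0,255)),(.8,(255,0,0))]:
    P=wproj(T,[crank(a,.038,.1055),crank(a,-.012,.1055)]); P=(P-[u0,v0]+.5)*s
    print(a,P.round())
    cv2.line(c,tuple(int(i) for i in P[0]),tuple(int(i) for i in P[1]),col,1)
cv2.imwrite("pics/c2.png",c)
E
```

```text
0 [[222.  51.]
 [221. 197.]]
0.4 [[293.  58.]
 [195. 193.]]
0.8 [[356.  80.]
 [174. 185.]]
```

View pics/c2.png

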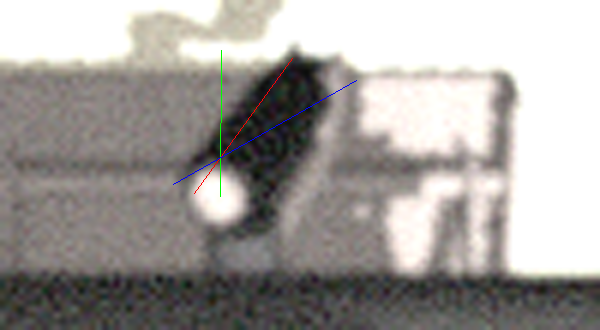

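Emit:
servo_tool([
  [-0.05, 0, 0, 0, -1],
  [-0.1, 0, 0, 0, -1],
  [-0.14, -0.03, 0, 0, -1],
  [-0.18, -0.06, 0, 0, -1],
  [-0.22, -0.09, 0, 0, -1],
])

```text
time: 2.65
ee_pos: [0.4348, -0.0178, 0.3639]
orientation: [0.193, 1.561, -0.193]
wrist_force: [1.7, -0.7, -0.1]
grip_width: 0.0938
```

Emit:
servo_tool([
  [-0.04, -0.03, 0, 0, -1],
  [-0.08, -0.06, 0, 0, -1],
  [-0.12, -0.09, 0, 0, -1],
  [-0.17, -0.09, 0, 0, -1],
  [-0.22, -0.09, 0, 0, -1],
])

```text
time: 3.15
ee_pos: [0.412, -0.1049, 0.5837]
orientation: [0.195, 1.561, -0.196]
wrist_force: [1.1, -1.5, 0.5]
grip_width: 0.0938
```

```bash
python3 - <<'E'
from h import *
s=robot.read_state(); print(s["joints"].round(3),s["ee_pos"].round(3)); print(wpose()[:3,0].round(3))
E
```

```text
[-0.413  0.102  0.74   0.     2.298 -1.735] [ 0.412 -0.105  0.584]
[ 0.001 -0.    -1.   ]
```

Emit:
servo_tool([
  [-0.03, 0.03, -0.02, 0, -1],
  [-0.06, 0.06, -0.05, 0, -1],
  [-0.09, 0.075, -0.09, 0, -1],
  [-0.12, 0.075, -0.13, 0, -1],
  [-0.15, 0.075, -0.16, 0, -1],
])

```text
time: 3.65
ee_pos: [0.3181, 0.0083, 0.7254]
orientation: [0.178, 1.474, -0.205]
wrist_force: [30.1, -11.3, -10.0]
grip_width: 0.094
```

```bash
python3 - <<'E'
from h import *
s=robot.read_state(); print(s["joints"].round(3),s["ee_pos"].round(3)); print(wpose()[:3,0].round(3))
E
```

```text
[-0.177  0.122  0.22  -0.03   2.71  -1.528] [0.318 0.008 0.725]
[ 0.085 -0.028 -0.996]
```

Emit:
servo_tool([
  [0, 0, -0.02, 0, -1],
  [0, 0, -0.04, 0, -1],
  [0, 0, -0.06, 0, -1],
  [0, 0, -0.08, 0, -1],
  [0, 0, -0.1, 0, -1],
])

```text
time: 4.15
ee_pos: [0.2241, 0.032, 0.7151]
orientation: [0.178, 1.481, -0.204]
wrist_force: [-0.8, -0.4, 0.2]
grip_width: 0.094
```

```bash
python3 - <<'E'
from h import *
s=robot.read_state(); print(s["joints"].round(3),s["ee_pos"].round(3)); print(wpose().round(3)); print(s["wrist_force"])
E
```

```text
[-0.14  -0.061  0.467 -0.033  2.653 -1.494] [0.224 0.032 0.715]
[[ 0.078  0.245  0.966  0.224]
 [-0.027  0.97  -0.243  0.032]
 [-0.997 -0.007  0.083  0.715]
 [ 0.     0.     0.     1.   ]]
[-0.76991729 -0.43661622  0.21114183]
```

Emit:
servo_tool([
  [-0.02, 0, -0.02, 0, -1],
  [-0.04, 0, -0.04, 0, -1],
  [-0.06, 0, -0.06, 0, -1],
  [-0.08, 0, -0.08, 0, -1],
  [-0.1, 0, -0.1, 0, -1],
])

```text
time: 4.65
ee_pos: [0.1408, 0.0583, 0.7285]
orientation: [0.177, 1.449, -0.204]
wrist_force: [-0.1, -0.2, 0.4]
grip_width: 0.0943
```

```bash
cat > st.py <<'E'
from h import *
s=robot.read_state(); print(s["joints"].round(3),s["ee_pos"].round(3)); print(wpose().round(3)); print(s["wrist_force"].round(1),s["grip_width"])
E
python3 st.py
```

```text
[ 0.021 -0.148  0.468 -0.081  2.711 -1.379] [0.141 0.058 0.728]
[[ 0.11   0.245  0.963  0.141]
 [-0.032  0.97  -0.243  0.058]
 [-0.993 -0.004  0.114  0.728]
 [ 0.     0.     0.     1.   ]]
[-0.1 -0.2  0.4] 0.09427865157153166
```

Emit:
servo_tool([
  [-0.03, 0, 0, 0, -1],
  [-0.06, 0, 0, 0, -1],
  [-0.09, 0, 0, 0, -1],
  [-0.12, 0, 0, 0, -1],
  [-0.15, 0, 0, 0, -1],
])

```text
time: 5.15
ee_pos: [0.1483, 0.0645, 0.7364]
orientation: [0.176, 1.42, -0.203]
wrist_force: [0.8, -0.9, -0.7]
grip_width: 0.0938
```

```bash
python3 st.py
```

```text
[ 0.102 -0.13   0.424 -0.117  2.71  -1.333] [0.148 0.065 0.736]
[[ 0.138  0.244  0.96   0.148]
 [-0.035  0.97  -0.241  0.065]
 [-0.99  -0.     0.143  0.736]
 [ 0.     0.     0.     1.   ]]
[ 0.8 -0.9 -0.7] 0.09380055307948074
```

Emit:
servo_tool([
  [-0.05, 0, -0.05, 0, -1],
  [-0.1, 0, -0.1, 0, -1],
  [-0.15, 0, -0.15, 0, -1],
  [-0.2, 0, -0.2, 0, -1],
  [-0.25, 0, -0.25, 0, -1],
])

```text
time: 5.65
ee_pos: [0.0519, 0.1012, 0.7246]
orientation: [0.191, 1.402, -0.186]
wrist_force: [0.3, -0.4, -0.8]
grip_width: 0.0938
```

```bash
python3 st.py
```

```text
[ 1.007 -0.179  0.516 -0.348  2.71  -0.641] [0.052 0.101 0.725]
[[ 0.159  0.242  0.957  0.052]
 [-0.016  0.97  -0.242  0.101]
 [-0.987  0.023  0.158  0.725]
 [ 0.     0.     0.     1.   ]]
[ 0.3 -0.4 -0.8] 0.09375729367225379
```

Emit:
servo_tool([
  [0.03, -0.01, 0.03, 0, -1],
  [0.06, -0.02, 0.07, 0, -1],
  [0.09, -0.035, 0.12, 0, -1],
  [0.09, -0.045, 0.17, 0, -1],
  [0.09, -0.055, 0.22, 0, -1],
])

```text
time: 6.15
ee_pos: [0.127, 0.0685, 0.6924]
orientation: [0.184, 1.409, -0.184]
wrist_force: [-0.5, 0.1, 0.3]
grip_width: 0.0937
```

Emit:
servo_tool([
  [0, 0, 0.03, 0, -1],
  [-0.04, 0, 0.02, 0, -1],
  [-0.09, 0, -0.02, 0, -1],
  [-0.13, 0, -0.06, 0, -1],
  [-0.17, 0, -0.09, 0, -1],
])

```text
time: 6.65
ee_pos: [0.1349, 0.0923, 0.7601]
orientation: [0.183, 1.315, -0.185]
wrist_force: [0.0, -0.4, -0.4]
grip_width: 0.0941
```

```bash
python3 st.py
```

```text
[ 0.579 -0.099  0.313 -0.389  2.709 -1.12 ] [0.135 0.092 0.76 ]
[[ 0.242  0.238  0.941  0.135]
 [-0.031  0.971 -0.237  0.092]
 [-0.97   0.028  0.243  0.76 ]
 [ 0.     0.     0.     1.   ]]
[ 0.  -0.4 -0.4] 0.09412967715422406
```

Emit:
servo_tool([
  [-0.01, 0, 0.04, 0, -1],
  [-0.03, -0.01, 0.07, 0, -1],
  [-0.08, -0.02, 0.04, 0, -1],
  [-0.13, -0.03, 0, 0, -1],
  [-0.17, -0.03, -0.04, 0, -1],
])

```text
time: 7.15
ee_pos: [0.1516, 0.0838, 0.7772]
orientation: [0.185, 1.256, -0.181]
wrist_force: [-0.4, -0.1, 0.2]
grip_width: 0.094
```

```bash
python3 st.py
```

```text
[ 0.544 -0.075  0.221 -0.456  2.711 -1.224] [0.152 0.084 0.777]
[[ 0.299  0.236  0.924  0.152]
 [-0.034  0.971 -0.237  0.084]
 [-0.954  0.04   0.298  0.777]
 [ 0.     0.     0.     1.   ]]
[-0.4 -0.1  0.2] 0.09400414284443231
```

Emit:
servo_tool([
  [0.03, 0, 0.03, 0, -1],
  [0.07, 0, 0.06, 0, -1],
  [0.11, 0.01, 0.09, 0, -1],
  [0.15, 0.01, 0.11, 0, -1],
  [0.2, 0.01, 0.12, 0, -1],
])

```text
time: 7.65
ee_pos: [0.317, 0.061, 0.6361]
orientation: [0.182, 1.258, -0.176]
wrist_force: [0.3, 0.2, 0.3]
grip_width: 0.0943
```

Emit:
servo_tool([
  [0.045, 0, 0, 0, -1],
  [0.09, 0, 0, 0, -1],
  [0.135, 0.01, 0, 0, -1],
  [0.18, 0.01, 0.01, 0, -1],
  [0.225, 0.01, 0.01, 0, -1],
])

```text
time: 8.15
ee_pos: [0.3943, 0.0615, 0.4248]
orientation: [0.181, 1.257, -0.175]
wrist_force: [0.3, 0.1, -0.1]
grip_width: 0.0939
```

Emit:
servo_tool([
  [0.04, 0, 0, 0, -1],
  [0.08, 0, 0, 0, -1],
  [0.12, 0.005, 0.005, 0, -1],
  [0.16, 0.005, 0.01, 0, -1],
  [0.2, 0.01, 0.01, 0, -1],
])

```text
time: 8.65
ee_pos: [0.4653, 0.0622, 0.238]
orientation: [0.182, 1.257, -0.176]
wrist_force: [0.5, -0.1, 0.0]
grip_width: 0.094
```

```bash
python3 st.py
```

```text
[ 0.018 -0.099  1.838 -0.042  1.1   -1.3  ] [0.465 0.062 0.238]
[[ 0.299  0.231  0.926  0.465]
 [-0.032  0.972 -0.232  0.062]
 [-0.954  0.04   0.298  0.238]
 [ 0.     0.     0.     1.   ]]
[ 0.5 -0.1  0. ] 0.09397210953725177
```

```bash
sed -i 's/JC=np.array(\[.6515,.0205,0\])/JC=np.array([.6523,.0238,0])/' h.py; python3 - <<'E'
from h import *
T=wpose(); im=save("wrist","pics/w2.png"); np.save("w2.npy",T)
print(wproj(T,[crank(.37,.038,.1055),crank(.37,-.012,.1055),jk(0,0,.214),jk(0,0,.23)]).round(1))
cv2.imwrite("pics/w2b.png",cv2.resize(cv2.convertScaleAbs(im[100:,80:430,::-1],alpha=1.6,beta=15),(700,568),interpolation=cv2.INTER_CUBIC))
E
```

```text
[[264.5 182.2]
 [254.  199.2]
 [260.3 323.9]
 [261.  336.5]]
```

View pics/w2b.png

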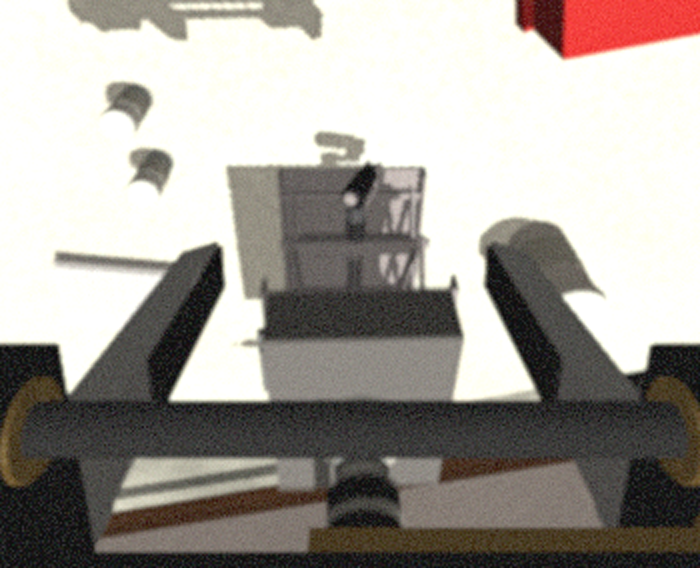

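Emit:
servo_tool([
  [0.03, 0, 0.01, 0, -1],
  [0.06, 0, 0.02, 0, -0.5],
  [0.1, 0, 0.033, 0, -0.2],
  [0.14, 0, 0.033, 0, 0],
  [0.173, 0, 0.033, 0, 0.2],
])

```text
time: 9.2
ee_pos: [0.5476, 0.0493, 0.0836]
orientation: [0.182, 1.258, -0.176]
wrist_force: [0.8, 0.5, 0.5]
grip_width: 0.0654
```

Emit:
servo_tool([
  [0, 0, 0, 0, 0.4],
  [0, 0, 0, 0, 0.4],
  [0, 0, 0, 0, 0.5],
  [0, 0, 0, 0, 0.5],
  [0, 0, 0, 0, 0.5],
])

```text
time: 9.7
ee_pos: [0.5481, 0.0498, 0.0871]
orientation: [0.181, 1.253, -0.174]
wrist_force: [0.2, -0.5, 0.7]
grip_width: 0.0258
```

```bash
python3 st.py; python3 - <<'E'
from h import *
T=wpose(); im=save("wrist","pics/w3.png"); np.save("w3.npy",T)
print(wproj(T,[crank(.37,.038,.1055),crank(.37,-.012,.1055)]).round(1))
cv2.imwrite("pics/w3b.png",cv2.resize(cv2.convertScaleAbs(im[90:240,170:340,::-1],alpha=1.6,beta=15),(680,600),interpolation=cv2.INTER_CUBIC))
E
```

```text
[-0.015  0.157  1.98  -0.042  0.697 -1.32 ] [0.548 0.05  0.087]
[[ 0.303  0.23   0.925  0.548]
 [-0.032  0.972 -0.231  0.05 ]
 [-0.952  0.041  0.302  0.087]
 [ 0.     0.     0.     1.   ]]
[ 0.2 -0.5  0.7] 0.025787068014659756
[[268.5 189.8]
 [250.5 221.9]]
```

View pics/w3b.png

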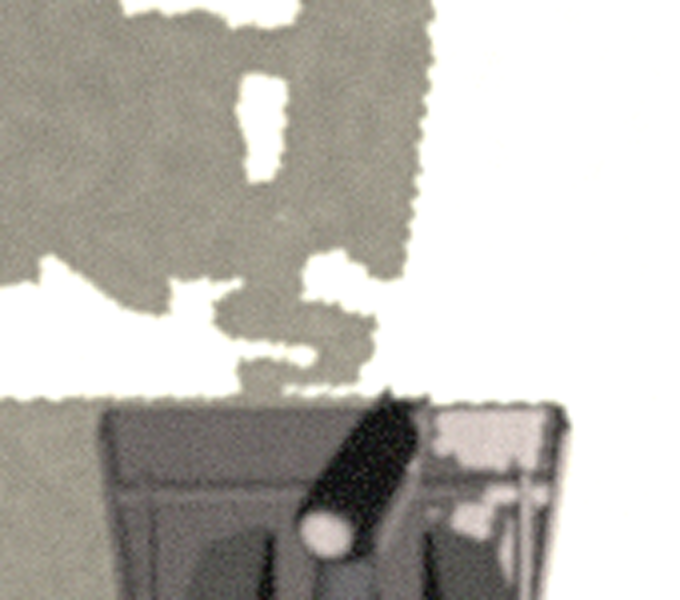

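Emit:
servo_tool([
  [0.004, -0.002, -0.001, 0, 0.5],
  [0.004, -0.002, -0.001, 0, 1],
  [0.004, -0.002, -0.001, 0, 1],
  [0.004, -0.002, -0.001, 0, 1],
  [0.004, -0.002, -0.001, 0, 1],
])

```text
time: 10.25
ee_pos: [0.5473, 0.0479, 0.0811]
orientation: [0.181, 1.256, -0.175]
wrist_force: [-1.3, 0.1, 0.1]
grip_width: 0.0004
```

```bash
python3 st.py
```

```text
[-0.02   0.164  1.988 -0.041  0.684 -1.325] [0.547 0.048 0.081]
[[ 0.3    0.23   0.926  0.547]
 [-0.032  0.972 -0.231  0.048]
 [-0.953  0.04   0.299  0.081]
 [ 0.     0.     0.     1.   ]]
[-1.3  0.1  0.1] 0.0003538732545225339
```

```bash
python3 - <<'E'
from h import *
from scipy.optimize import least_squares
obs=[(np.load("w1.npy"),(255.8,287.8)),(np.load("w2.npy"),(254.8,198.8)),(np.load("w3.npy"),(251,223.4))]
f=lambda p:np.concatenate([wproj(T,p)[0]-o for T,o in obs])
r=least_squares(f,crank(.37,-.012,.1055)); print(r.x,r.fun.round(1),"pred",crank(.37,-.012,.1055))
d=r.x-JC; print("jack frame",d@JX,d@JY,d[2])
T=wpose(); im=save("wrist","pics/w4.png"); np.save("w4.npy",T)
print(wproj(T,[crank(.37,.038,.1055),crank(.37,-.012,.1055),T[:3,3]+.011*T[:3,0]]).round(1))
cv2.imwrite("pics/w4b.png",cv2.resize(cv2.convertScaleAbs(im[150:270,190:320,::-1],alpha=1.6,beta=15),(650,600),interpolation=cv2.INTER_CUBIC))
E
```

```text
[0.5430222  0.04649061 0.09723198] [-0.1 -0.4 -0.3  0.6  0.3  0. ] pred [0.54879236 0.04466262 0.08818793]
jack frame -0.11153930004736294 -0.0039353661735112 0.09723198201450016
[[271.2 193.8]
 [253.3 227.1]
 [256.5 214.2]]
```

View pics/w4b.png

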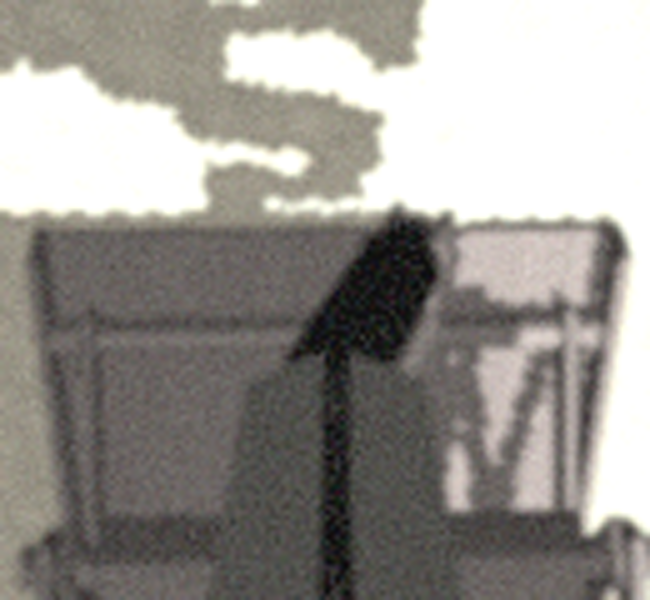

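Emit:
servo_tool([
  [0, 0, 0, 0, 0.1],
  [0, 0, 0, 0, 0.1],
  [0, 0, 0, 0, 0.1],
  [0, 0, 0, 0, 0.1],
  [0, -0.001, -0.003, 0, 0.1],
])

```text
time: 10.8
ee_pos: [0.5447, 0.0476, 0.0804]
orientation: [0.181, 1.255, -0.175]
wrist_force: [-0.5, 0.4, -0.2]
grip_width: 0.0369
```

Emit:
servo_tool([
  [0.007, -0.001, -0.001, 0, 0.2],
  [0.014, -0.001, -0.001, 0, 0.4],
  [0.014, -0.001, -0.001, 0, 1],
  [0.014, -0.001, -0.001, 0, 1],
  [0.014, -0.001, -0.001, 0, 1],
])

```text
time: 11.3
ee_pos: [0.5475, 0.0465, 0.0665]
orientation: [0.181, 1.256, -0.175]
wrist_force: [-0.5, -0.6, 0.4]
grip_width: 0.0091
```

```bash
python3 st.py
```

```text
[-0.023  0.183  2.01  -0.041  0.644 -1.327] [0.547 0.046 0.066]
[[ 0.3    0.23   0.926  0.547]
 [-0.032  0.972 -0.231  0.046]
 [-0.953  0.04   0.299  0.066]
 [ 0.     0.     0.     1.   ]]
[-0.5 -0.6  0.4] 0.009124144424888913
```

Emit:
servo_tool([
  [0, 0, 0, 0, 1],
  [0, 0, 0, 0, 1],
  [0, 0, 0, 0, 1],
  [0, 0, 0, 0, 1],
  [0, 0, 0, 0, 1],
])

```text
time: 11.8
ee_pos: [0.5473, 0.0464, 0.0665]
orientation: [0.181, 1.256, -0.175]
wrist_force: [-0.1, -0.1, -0.1]
grip_width: 0.0003
```

```bash
python3 st.py;  python3 - <<'E'
from h import *
T=wpose(); im=save("wrist","pics/w5.png"); np.save("w5.npy",T)
print(wproj(T,[crank(.37,.038,.1055),crank(.37,-.012,.1055),T[:3,3]+.011*T[:3,0]]).round(1))
s2=cv2.resize(cv2.convertScaleAbs(eyes.read_camera("scene")[200:260,235:315,::-1],alpha=2,beta=20),(400,300),interpolation=cv2.INTER_CUBIC)
o=cv2.resize(cv2.convertScaleAbs(im[150:270,190:310,::-1],alpha=1.8,beta=20),(400,400),interpolation=cv2.INTER_CUBIC)
p=np.zeros((400,800,3),np.uint8);p[:,:400]=o;p[:300,400:]=s2
cv2.imwrite("pics/w5b.png",p)
E
```

```text
[-0.023  0.182  2.01  -0.041  0.644 -1.327] [0.547 0.046 0.067]
[[ 0.3    0.23   0.926  0.547]
 [-0.032  0.972 -0.231  0.046]
 [-0.953  0.04   0.299  0.067]
 [ 0.     0.     0.     1.   ]]
[-0.1 -0.1 -0.1] 0.00034122455715504963
[[274.2 202.5]
 [255.8 239.5]
 [256.5 214.2]]
```

View pics/w5b.png

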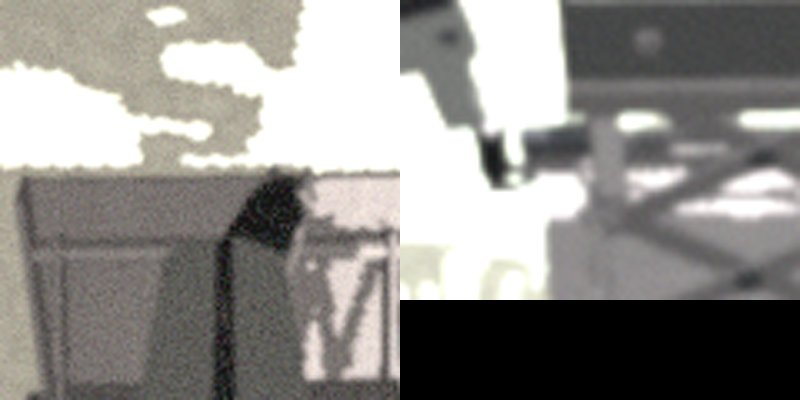

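```bash
python3 - <<'E'
from h import *
T=wpose()
for t in (.011,0,-.01,-.02,-.03): 
  P=T[:3,3]+t*T[:3,0]; print(t,P.round(3),proj("scene",P).round(1), ((proj("scene",P)-[235,200])*5+[400,0]).round())
for n,P in [("piv",crank(.37,.038,.1055)),("free",crank(.37,-.012,.1055)),("hub",crank(0,0)),("blkfront",jk(-.0825,-.06,.195)),("blkfb",jk(-.0825,-.06,.155))]:
  print(n,proj("scene",P).round(1),((proj("scene",P)-[235,200])*5+[400,0]).round(),proj("top",P).round(1))
m=eyes.camera_model("scene");print("cam",-R.from_rotvec(m["rvec"]).as_matrix().T@m["tvec"])
E
```

```text
0.011 [0.551 0.046 0.056] [[252.7 236.4]] [[489. 182.]]
0 [0.547 0.046 0.066] [[251.3 233. ]] [[481. 165.]]
-0.01 [0.544 0.047 0.076] [[249.9 229.8]] [[475. 149.]]
-0.02 [0.541 0.047 0.086] [[248.6 226.6]] [[468. 133.]]
-0.03 [0.538 0.047 0.095] [[247.2 223.4]] [[461. 117.]]
piv [[251.8 236.5]] [[484. 183.]] [[244.2 201.4]]
free [[252.2 225.8]] [[486. 129.]] [[250.8 201.6]]
hub [[257.1 228.4]] [[510. 142.]] [[250.3 197.4]]
blkfront [[265.6 200.4]] [[553.   2.]] [[276.6 193.9]]
blkfb [[265.1 217.2]] [[550.  86.]] [[275.9 195.7]]
cam [ 0.38588063 -0.52877854  0.5788956 ]
```

Emit:
servo_tool([
  [0, 0, 0, 0, 0.1],
  [0, 0, 0, 0, 0.1],
  [0, 0, 0, 0, 0.1],
  [0, 0, 0, 0, 0.1],
  [0.003, 0, 0.002, 0, 0.1],
])

```text
time: 12.4
ee_pos: [0.5501, 0.0459, 0.0644]
orientation: [0.181, 1.255, -0.175]
wrist_force: [0.2, -0.8, -0.5]
grip_width: 0.037
```

Emit:
servo_tool([
  [0.007, 0, 0.003, 0, 0.1],
  [0.015, 0, 0.003, 0, 0.2],
  [0.015, 0, 0.003, 0, 1],
  [0.015, 0, 0.003, 0, 1],
  [0.015, 0, 0.003, 0, 1],
])

```text
time: 12.9
ee_pos: [0.5577, 0.0471, 0.0505]
orientation: [0.187, 1.256, -0.174]
wrist_force: [1.9, 11.3, -0.9]
grip_width: 0.0178
```

Emit:
servo_tool([
  [0, 0, 0, 0, 1],
  [0, 0, 0, 0, 1],
  [0, 0, 0, 0, 1],
  [0, 0, 0, 0, 1],
  [0, 0, 0, 0, 1],
])

```text
time: 13.4
ee_pos: [0.5578, 0.0471, 0.051]
orientation: [0.186, 1.255, -0.173]
wrist_force: [1.9, 9.6, -1.5]
grip_width: 0.0174
```

Emit:
servo_tool([
  [-0.001, 0.001, -0.005, 0, 1],
  [-0.002, 0.001, -0.01, 0, 1],
  [-0.0015, 0.002, -0.015, 0, 1],
  [-0.001, 0.002, -0.0195, 0, 1],
  [0, 0.003, -0.024, 0, 1],
])

```text
time: 13.9
ee_pos: [0.5413, 0.0532, 0.0471]
orientation: [0.181, 1.244, -0.173]
wrist_force: [2.8, -2.2, 7.2]
grip_width: 0.0149
```

```bash
python3 st.py
```

```text
[-0.007  0.198  2.058 -0.055  0.569 -1.299] [0.541 0.053 0.047]
[[ 0.311  0.229  0.922  0.541]
 [-0.032  0.973 -0.23   0.053]
 [-0.95   0.042  0.31   0.047]
 [ 0.     0.     0.     1.   ]]
[ 2.8 -2.2  7.2] 0.014896871036521528
```

Emit:
servo_tool([
  [0.001, 0.001, -0.003, 0, 1],
  [0.002, 0.0015, -0.0055, 0, 1],
  [0.0035, 0.002, -0.008, 0, 1],
  [0.0055, 0.0025, -0.0105, 0, 1],
  [0.0075, 0.0035, -0.013, 0, 1],
])

```text
time: 14.4
ee_pos: [0.5261, 0.0584, 0.0336]
orientation: [0.179, 1.256, -0.176]
wrist_force: [-4.4, -6.2, 6.8]
grip_width: 0.0141
```

```bash
python3 st.py; python3 - <<'E'
from h import *
T=wpose(); im=save("wrist","pics/w6.png"); np.save("w6.npy",T)
s2=cv2.resize(cv2.convertScaleAbs(eyes.read_camera("scene")[200:260,225:305,::-1],alpha=2,beta=20),(400,300),interpolation=cv2.INTER_CUBIC)
o=cv2.resize(cv2.convertScaleAbs(im[140:270,190:320,::-1],alpha=1.8,beta=20),(400,400),interpolation=cv2.INTER_CUBIC)
p=np.zeros((400,800,3),np.uint8);p[:,:400]=o;p[:300,400:]=s2
cv2.imwrite("pics/w6b.png",p)
E
```

```text
[ 0.007  0.204  2.093 -0.069  0.542 -1.273] [0.526 0.058 0.034]
[[ 0.3    0.229  0.926  0.526]
 [-0.033  0.973 -0.23   0.058]
 [-0.953  0.038  0.299  0.034]
 [ 0.     0.     0.     1.   ]]
[-4.4 -6.2  6.8] 0.014145093128570086
```

View pics/w6b.png

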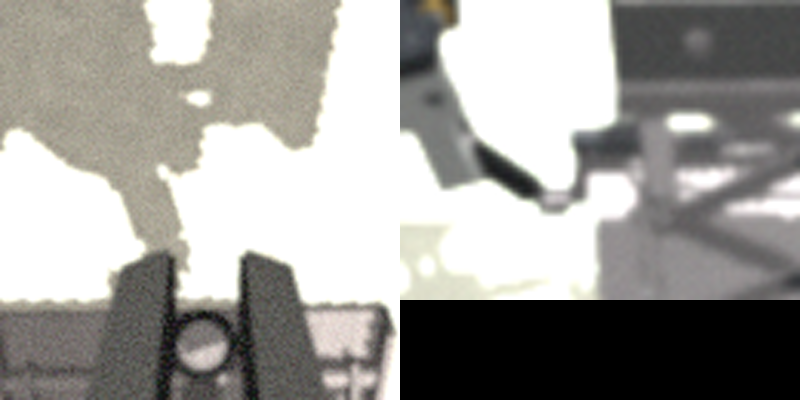

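Handle is pinched in the jaws (wrist crop: end face at (205,343)); the scene crop shows it swung out about 55°.

Emit:
servo_tool([
  [0.002, 0.001, -0.002, 0, 1],
  [0.0045, 0.002, -0.004, 0, 1],
  [0.007, 0.003, -0.006, 0, 1],
  [0.01, 0.004, -0.0075, 0, 1],
  [0.013, 0.005, -0.009, 0, 1],
])

```text
time: 15.0
ee_pos: [0.5174, 0.0655, 0.0153]
orientation: [0.181, 1.267, -0.177]
wrist_force: [-7.0, 0.5, 1.5]
grip_width: 0.0004
```

```bash
python3 st.py
```

```text
[ 0.024  0.227  2.122 -0.082  0.501 -1.242] [0.517 0.065 0.015]
[[ 0.289  0.231  0.929  0.517]
 [-0.032  0.972 -0.232  0.065]
 [-0.957  0.037  0.289  0.015]
 [ 0.     0.     0.     1.   ]]
[-7.   0.5  1.5] 0.00037782654379793593
```

Emit:
servo_tool([
  [-0.01, 0, -0.004, 0, 0.4],
  [-0.03, 0, -0.004, 0, 0],
  [-0.045, 0.004, 0, 0, 0],
  [-0.045, 0.008, 0.01, 0, 0],
  [-0.045, 0.008, 0.022, 0, 0],
])

```text
time: 15.5
ee_pos: [0.5336, 0.0704, 0.0689]
orientation: [0.181, 1.253, -0.174]
wrist_force: [0.4, 0.1, 0.1]
grip_width: 0.037
```

```bash
python3 st.py; python3 - <<'E'
from h import *
T=wpose(); im=save("wrist","pics/w7.png"); np.save("w7.npy",T)
s2=cv2.resize(cv2.convertScaleAbs(eyes.read_camera("scene")[200:260,225:305,::-1],alpha=2,beta=20),(400,300),interpolation=cv2.INTER_CUBIC)
o=cv2.resize(cv2.convertScaleAbs(im[140:270,190:320,::-1],alpha=1.8,beta=20),(400,400),interpolation=cv2.INTER_CUBIC)
p=np.zeros((400,800,3),np.uint8);p[:,:400]=o;p[:300,400:]=s2
cv2.imwrite("pics/w7b.png",p)
E
```

```text
[ 0.034  0.165  2.027 -0.069  0.645 -1.251] [0.534 0.07  0.069]
[[ 0.303  0.229  0.925  0.534]
 [-0.031  0.973 -0.23   0.07 ]
 [-0.953  0.041  0.301  0.069]
 [ 0.     0.     0.     1.   ]]
[0.4 0.1 0.1] 0.03703540867084012
```

View pics/w7b.png

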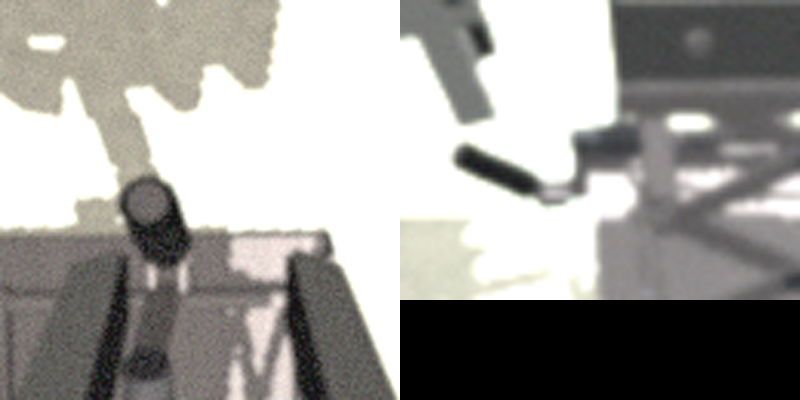

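The wrist crop shows the handle's end at (148,200), its pivot at (165,275) and the hub at (150,358). It is free of the open jaws and about 11 mm to their -y side. In the scene crop it still points somewhat up, from (555,192) to (460,152).

```bash
cat >> h.py <<'E'
def hp(a,phi,s,d=(0,0)): # point on handle at s from pivot
    piv=crank(a,.038,.1055); u=-np.sin(a)*JY+np.array([0,0,np.cos(a)])
    return piv+s*(np.cos(phi)*u-np.sin(phi)*JX)+d[0]*JX+d[1]*JY
E
python3 - <<'E'
from h import *
from scipy.optimize import least_squares
T=np.load("w7.npy")
def f(p):
    a,ph,dx,dy,bu,bv=p
    W=wproj(T,[hp(a,ph,.05,(dx,dy)),hp(a,ph,.008,(dx,dy)),crank(a,0)+dx*JX+dy*JY])-[[238.1,205],[245.5,226.5],[238.7,256]]
    S=proj("scene",[hp(a,ph,.05,(dx,dy)),hp(a,ph,.008,(dx,dy))])+[bu,bv]-[[237,230.6],[252.6,237.6]]
    return np.concatenate([W.ravel(),S.ravel(),[dx/.003,dy/.003,bu/3,bv/3]])
r=least_squares(f,[.2,1.2,0,0,0,0]); print(r.x.round(4)); print(r.fun.round(1))
a,ph,dx,dy=r.x[:4]
for s in(.03,.05): print(hp(a,ph,s,(dx,dy)).round(4))
print("G",(T[:3,3]-.028*T[:3,0]).round(4))
E
```

```text
[0.2317 0.9472 0.0067 0.001  0.3953 0.1567]
[ 0.4  1.   0.6 -6.3 -1.   4.4  0.2  0.4 -0.2 -0.4  2.2  0.3  0.1  0.1]
[0.534  0.0586 0.0571]
[0.5176 0.0598 0.0684]
G [0.5251 0.0713 0.0956]
```

Emit:
servo_tool([
  [0, -0.006, 0, 0, 0],
  [0.005, -0.012, 0, 0, 0],
  [0.018, -0.012, 0, 0, 0],
  [0.03, -0.012, 0, 0, 0],
  [0.04, -0.012, 0, 0, 0],
])

```text
time: 16.1
ee_pos: [0.5405, 0.0564, 0.0275]
orientation: [0.181, 1.258, -0.176]
wrist_force: [-0.6, 1.3, 0.2]
grip_width: 0.0475
```

Emit:
servo_tool([
  [0, 0, 0, 0, 1],
  [0, 0, 0, 0, 1],
  [0, 0, 0, 0, 1],
  [0, 0, 0, 0, 1],
  [0, 0, 0, 0, 1],
])

```text
time: 16.6
ee_pos: [0.5415, 0.0567, 0.0296]
orientation: [0.18, 1.255, -0.175]
wrist_force: [-1.1, -3.3, 0.3]
grip_width: 0.0152
```

Emit:
servo_tool([
  [0, 0, 0, 0, 1],
  [0, 0, 0, 0, 1],
  [0.001, 0.0005, -0.002, 0, 1],
  [0.002, 0.001, -0.003, 0, 1],
  [0.003, 0.001, -0.004, 0, 1],
])

```text
time: 17.1
ee_pos: [0.5404, 0.0579, 0.0265]
orientation: [0.179, 1.252, -0.175]
wrist_force: [-2.1, -6.3, 8.4]
grip_width: 0.0154
```

```bash
python3 st.py
```

```text
[ 0.005  0.232  2.079 -0.07   0.524 -1.273] [0.54  0.058 0.026]
[[ 0.303  0.229  0.925  0.54 ]
 [-0.033  0.973 -0.23   0.058]
 [-0.952  0.039  0.303  0.026]
 [ 0.     0.     0.     1.   ]]
[-2.1 -6.3  8.4] 0.015436019094455349
```

Emit:
servo_tool([
  [0.002, 0, -0.0015, 0, 1],
  [0.004, 0, -0.003, 0, 1],
  [0.006, 0, -0.0045, 0, 1],
  [0.008, 0.001, -0.0055, 0, 1],
  [0.01, 0.001, -0.0065, 0, 1],
])

```text
time: 17.6
ee_pos: [0.5368, 0.0606, 0.0148]
orientation: [0.181, 1.254, -0.175]
wrist_force: [-4.4, -4.6, 9.9]
grip_width: 0.0151
```

```bash
python3 st.py
```

```text
[ 0.011  0.246  2.099 -0.076  0.49  -1.26 ] [0.537 0.061 0.015]
[[ 0.302  0.229  0.925  0.537]
 [-0.032  0.973 -0.231  0.061]
 [-0.953  0.04   0.301  0.015]
 [ 0.     0.     0.     1.   ]]
[-4.4 -4.6  9.9] 0.015053888263111404
```

Emit:
servo_tool([
  [0.002, 0, -0.001, 0, 1],
  [0.004, 0, -0.001, 0, 1],
  [0.006, 0, -0.001, 0, 1],
  [0.006, 0, -0.001, 0, 1],
  [0.006, 0, -0.001, 0, 1],
])

```text
time: 18.1
ee_pos: [0.5362, 0.0613, 0.0079]
orientation: [0.182, 1.257, -0.175]
wrist_force: [-4.6, -1.5, 8.6]
grip_width: 0.0151
```

```bash
python3 st.py; python3 - <<'E'
from h import *
im=save("scene","pics/s8.png")[:,:,:].astype(int).sum(2)//30
print("\n".join("".join(f"{v:2d}" if v<22 else " ." for v in r[225:268]) for r in im[218:248]))
E
```

```text
[ 0.012  0.258  2.106 -0.076  0.475 -1.257] [0.536 0.061 0.008]
[[ 0.299  0.231  0.926  0.536]
 [-0.031  0.972 -0.232  0.061]
 [-0.954  0.04   0.298  0.008]
 [ 0.     0.     0.     1.   ]]
[-4.6 -1.5  8.6] 0.015142515725953574
 3 2 2 2 3 3 3 3 3 2 2 2 4 915202121212121212121212121212121212121 .2121 . . .21211914
 3 3 3 3 2 2 3 2 2 2 2 1 3 714192121212121 .21 . . .2121212121 . . . .2121 . . .211914
 3 3 3 3 2 2 2 2 1 1 1 1 2 612172021212121 . . . . . .212121 . . . . . . .21 . .211914
 2 3 3 2 2 1 1 1 1 1 1 1 2 4 91519212121 . . . . . . .2121 . . . . . . . . . . .211914
 2 2 2 1 1 1 1 1 1 1 1 1 2 4 8131820212121 . . . . . . . . . . . . . . .21212121211914
 1 1 1 1 0 1 1 1 1 2 2 3 4 5 71015192121 . .2121 . . . . . . . .2121212120202020191713
 1 1 1 1 1 2 2 2 3 3 4 4 4 5 6 813182121 . .21 . .21 . . . . .2121191817171616151412 9
 1 2 2 2 3 3 3 4 4 4 4 4 4 5 5 711162021 .21 . . .2121 . . . .2120171412111110 9 8 6 5
 3 3 3 4 4 4 4 5 5 4 4 4 4 4 5 6 9151921 . . . .212121 . . . .21201510 8 7 7 6 5 4 3 3
 4 4 4 4 5 5 5 5 5 4 4 3 3 3 4 5 712172021 . . .212121 .21 . .211914 8 5 5 5 4 4 3 2 2
 5 
[... 1036 characters left out ...]
1515
131313131312 9 6 4 4 4 5 5 5 5 5 5 5 5 5 4 3 4 4 5 911 9 7 7 6 6 710141717171515151515
101110101010 9 7 6 6 6 5 5 5 5 5 5 5 5 6 7 8101112141615121111111214182021191614141414
1010101010 9 9 8 8 8 8 7 5 5 5 5 5 5 6 71014161818192019181818181819202121201614131313
 9 9101010 9 9 9 9 9 9 7 6 5 5 5 6 7 810141720212121 .2121212121212121 .21201612101010
 9 9 91010 9 9 9 910 9 8 7 6 8 911121416182021 . . . . . . . . . . . . .21201510 8 7 7
 9 9 9101010 9101010 9 9 8101315171819202121 . . . . . . .21 . . . . . .211914 9 6 6 6
10 9101010101010101010101013171921212121 . . . . . . . .21 . . . . . . .211913 8 6 6 6
101010101010101010101010111519212121 . . . . . . . . . . . . . . . . . .211913 8 6 6 6
```

```bash
sed -i 's/JC=np.array(\[.6523,.0238,0\])/JC=np.array([.6588,.0222,0])/' h.py; python3 - <<'E'
from h import *
for a in (0,.15,.3):
  for ph in (1.57,1.35,1.15): print(a,ph,proj("scene",[hp(a,ph,s) for s in (0,.01,.02)]).round(1).tolist())
print(hp(.15,1.57,.03))
T=wpose(); im=save("wrist","pics/w8.png"); np.save("w8.npy",T)
print(wproj(T,[hp(a,ph,.05) for a in (0,.2) for ph in (1.57,1.35,1.15)]).round(1).tolist())
g=im.astype(int).sum(2)//30
print("\n".join("".join(f"{v:2d}" if v<22 else " ." for v in r[225:290]) for r in g[192:238]))
E
```

```text
0 1.57 [[255.0, 241.3], [250.6, 241.4], [246.2, 241.5]]
0 1.35 [[255.0, 241.3], [250.7, 240.7], [246.4, 240.1]]
0 1.15 [[255.0, 241.3], [251.0, 240.1], [246.9, 238.8]]
0.15 1.57 [[254.9, 239.5], [250.5, 239.6], [246.1, 239.7]]
0.15 1.35 [[254.9, 239.5], [250.6, 239.0], [246.3, 238.4]]
0.15 1.15 [[254.9, 239.5], [250.9, 238.4], [246.9, 237.3]]
0.3 1.57 [[254.8, 237.5], [250.4, 237.6], [246.1, 237.6]]
0.3 1.35 [[254.8, 237.5], [250.5, 237.0], [246.3, 236.6]]
0.3 1.15 [[254.8, 237.5], [250.8, 236.6], [246.8, 235.7]]
[0.52853269 0.05992112 0.03945032]
[[245.1, 217.2], [245.2, 229.7], [245.4, 244.3], [256.7, 217.7], [253.9, 230.1], [251.2, 244.6]]
 7 7 8 8 7 8 8 8 7 8 8 7 8 7 7 7 8 7 7 8 7 7 7 7 7 7 7 7 7 8 8 7 7 7 8 8 7 8 8 7 8 7 8 7 8 8 8 8 7 8 8 7 7 7 8 8 8 8 7 8 8 8 7 8 8
 7 7 7 8 7 8 8 8 8 8 7 7 8 8 7 7 7 7 8 7 8 8 8 7 7 7 8 7 7 7 7 8 7 8 8 7 7 8 8 7 7 8 8 7 7 7 7 7 8 8 8 8 8 8 8 8 8 7 8 7 8 7 7 8 8
 7 7 7 8 7 8 8 7 7 7 7 7 8 8 7 7 8 8 8 8 7 7 7 7 7 7 7 7 7 7 8 7 7 8 7 7 8 8 8 8 7 7 7 7 7 8 7 8 8 8 7 8 7 8 8 7 8 7 8 7 8 7 8 7 7
 7 7 8 7 8 7 8 8 7 8 7 7 7 7 7 8 8 7 8 8 8 8 7 7 7 8 8 7
[... 4876 characters left out ...]
0 0 1 0 3 3 4 3 3 3 4 3 3 3 3 3 3 4 3 6111416
1512 7 4 4 3 3 4 3 3 4 3 4 4 4 3 3 4 3 0 0 1 1 0 1 0 0 1 0 1 0 0 0 1 0 0 1 0 0 0 0 0 0 0 0 1 2 4 3 3 4 4 4 3 3 3 4 4 4 4 3 5 91316
1410 6 4 3 3 3 3 4 3 3 4 4 3 3 3 3 2 2 0 0 0 0 0 1 0 1 0 1 0 0 0 0 1 0 0 2 0 0 0 0 1 0 0 1 1 1 3 4 3 4 4 4 3 3 3 3 3 4 3 3 4 81215
13 9 5 4 4 3 4 4 4 3 4 4 3 3 3 4 3 3 2 0 0 0 0 1 0 1 0 0 1 0 1 0 0 1 0 1 0 0 0 0 0 0 1 0 0 1 1 3 4 4 3 3 3 3 4 3 4 4 3 3 3 4 71114
12 8 4 3 3 4 3 3 3 4 3 4 4 4 3 3 4 3 1 1 0 0 0 0 0 1 1 1 1 1 0 1 0 1 0 0 0 0 1 1 0 1 0 0 0 1 2 3 4 5 4 3 4 3 4 4 3 3 3 3 3 4 51014
12 7 4 4 4 4 4 3 3 4 4 3 3 3 4 3 3 2 1 0 0 0 0 1 1 1 0 0 0 0 1 0 0 1 0 0 0 0 1 0 0 0 0 0 0 0 3 3 3 3 2 4 3 4 3 3 4 4 3 4 4 3 4 813
```

The handle is fully out: its end disc centres at (257,218), and the prediction for 90° is (256.7,217.7). The crank angle is about 0.2. Next I measure the nose gap numerically before winding.

```bash
python3 - <<'E'
from h import *
a=np.mean([eyes.read_camera("scene").astype(float) for _ in range(8)],0); np.save("sc0.npy",a)
for n,P in [("cup bottom ctr",jk(0,0,.190)),("blocktop",jk(0,0,.195)),("cup top",jk(0,0,.214)),("nose7",jk(0,0,.221)),("nose21",jk(0,0,.235)),("+105",jk(0,0,.335))]: print(n,proj("scene",P).round(1))
c=proj("scene",jk(0,0,.2))[0]; g=a.sum(2)/30; u=int(c[0])
for r in range(128,192): print(r," ".join(f"{v:4.1f}" for v in g[r,u-16:u+18:2]))
E
```

```text
cup bottom ctr [[307.4 184.6]]
blocktop [[307.6 182.5]]
cup top [[308.5 174.4]]
nose7 [[308.8 171.4]]
nose21 [[309.5 165.3]]
+105 [[314.8 116.9]]
128 22.1 22.0 22.0 22.0 21.8 18.0  5.4  0.5  0.5  0.6  0.7  0.8  0.8  0.8  0.7  0.6  0.7
129 22.1 22.0 22.0 21.9 21.1 15.4  3.8  0.6  0.5  0.5  0.5  0.6  0.5  0.5  0.6  0.5  0.6
130 22.1 22.0 21.9 21.8 19.8 11.7  2.3  0.5  0.6  0.5  0.4  0.5  0.5  0.5  0.5  0.5  0.6
131 22.1 22.1 21.9 21.6 17.6  8.2  1.5  0.5  0.5  0.4  0.5  0.4  0.5  0.6  0.5  0.4  0.6
132 22.0 22.0 21.9 21.4 15.2  6.4  1.2  0.6  0.4  0.5  0.5  0.5  0.6  0.5  0.4  0.5  0.5
133 22.0 22.0 21.9 21.2 13.5  5.7  1.4  0.5  0.6  0.6  0.5  0.5  0.5  0.5  0.5  0.4  0.6
134 22.0 22.0 21.9 21.2 12.5  5.3  2.1  0.7  0.5  0.5  0.5  0.6  0.5  0.5  0.4  0.5  0.8
135 21.9 21.9 21.9 21.2 11.8  4.6  3.4  1.7  0.7  0.6  0.5  0.4  0.6  0.5  0.6  0.6  1.3
136 21.8 21.8 21.8 21.1 11.2  3.6  4.1  3.1  1.6  1.0  0.8  0.6  0.6  0.6  0.8  1.0  2.1
137 21.8 21.8 21.7 21.0 10.9  2.6  3.5  3.8  2.7  2.2  1.4  1.4  1.2  1.3  1.4  1.9  2.8
138 21.7 21.7 21.8 20.9 10.4  2.1  2.5  3.2  3.0  3.0  2.1  2.1 
[... 4041 characters left out ...]
.0  5.8  5.0  5.1  5.2  5.3  5.3  5.1  5.1  5.0  5.0  4.8  4.7  5.8  9.3 10.1
185 10.1  9.6  6.7  5.0  5.1  5.2  5.3  5.2  5.1  5.1  5.0  4.9  4.9  4.6  5.3  9.0 10.1
186 10.1  9.9  7.7  5.0  5.1  5.2  5.2  5.1  5.1  5.0  4.9  4.9  4.8  4.6  4.8  8.5  9.8
187 10.1 10.1  8.3  4.8  4.9  5.1  5.1  5.1  5.0  5.0  4.9  4.8  4.7  4.5  4.5  7.3  8.9
188 10.2 10.1  8.5  4.6  4.6  4.8  4.9  4.9  5.0  4.9  4.9  4.7  4.5  4.3  4.3  5.6  6.8
189 10.2 10.1  8.8  4.9  4.4  4.4  4.5  4.7  4.7  4.7  4.6  4.5  4.3  4.3  4.2  4.6  5.1
190 10.2 10.1  9.4  5.5  4.2  4.2  4.3  4.4  4.4  4.4  4.3  4.3  4.2  4.3  4.2  4.4  5.5
191 10.2 10.2  9.7  6.0  4.3  4.2  4.2  4.3  4.3  4.2  4.2  4.2  4.2  4.2  4.2  4.5  6.9
```

```bash
python3 - <<'E'
from h import *
m=eyes.camera_model("scene");cam=-R.from_rotvec(m["rvec"]).as_matrix().T@m["tvec"]
d=cam-jk(0,0,.21); print("dist",np.linalg.norm(d)); n=d[:2]/np.linalg.norm(d[:2]); n=np.array([*n,0]); t=np.array([-n[1],n[0],0])
for r in(.025,.0265): print("cup",r,"front",proj("scene",jk(0,0,.214)+r*n).round(2),"back",proj("scene",jk(0,0,.214)-r*n).round(2),"sides",proj("scene",[jk(0,0,.214)+r*t,jk(0,0,.214)-r*t]).round(1).tolist())
for z in(.221,.224,.227,.230,.235): print("nose",z,proj("scene",jk(0,0,z)+.017*n).round(2),"sides",proj("scene",[jk(0,0,z)+.017*t,jk(0,0,z)-.017*t]).round(1).tolist())
for z in(.230,.24,.25): print("probe",z,proj("scene",jk(0,0,z)+.022*n).round(2))
print("block front edge row",proj("scene",[jk(0,-.06,.195),jk(-.0825,-.06,.195),jk(.0825,-.06,.195),jk(-.0825,.06,.195),jk(.0825,.06,.195)]).round(1).tolist())
g=np.load("sc0.npy").sum(2)/30
for r in range(164,206,1): print(r," ".join(f"{v:4.1f}" for v in g[r,[275,280,285,290,320,325,330]]))
E
```

```text
dist 0.7170399549291016
cup 0.025 front [[307.74 181.01]] back [[309.14 168.26]] sides [[321.1, 175.7], [295.9, 173.2]]
cup 0.0265 front [[307.7  181.41]] back [[309.18 167.9 ]] sides [[321.9, 175.8], [295.2, 173.1]]
nose 0.221 [[308.31 175.81]] sides [[317.4, 172.3], [300.2, 170.6]]
nose 0.224 [[308.46 174.49]] sides [[317.6, 171.0], [300.3, 169.3]]
nose 0.227 [[308.6  173.16]] sides [[317.8, 169.6], [300.5, 168.0]]
nose 0.23 [[308.75 171.83]] sides [[317.9, 168.3], [300.6, 166.7]]
nose 0.235 [[308.99 169.59]] sides [[318.2, 166.1], [300.8, 164.5]]
probe 0.23 [[308.6  173.14]]
probe 0.24 [[309.1  168.62]]
probe 0.25 [[309.6  164.03]]
block front edge row [[312.8, 199.5], [269.2, 200.3], [355.9, 198.8], [265.1, 168.1], [340.8, 167.1]]
164 22.1 22.1 22.1 22.0  7.5 22.0 21.9
165 22.1 22.0 22.0 21.9 10.8 21.8 21.7
166 21.2 21.1 21.1 20.7 13.3 20.4 20.3
167 18.4 18.2 18.2 17.7 12.6 16.3 16.4
168 14.0 14.0 14.0 13.5 10.8 12.0 12.0
169 11.1 11.1 11.0 10.9 10.1 10.3 10.3
170 10.2 10.2 10.2 10.2 10.0 10.1 10.1
171 10.1 10.1 10.1 10.1 10.6 10.1 10.1
172 10.1 10.1 10.0 10.1 12.0 10.0 10.1
173 
[... 582 characters left out ...]
88 10.1 10.2 10.2 10.2  4.7  6.2  6.6
189 10.2 10.2 10.2 10.1  4.3  5.0  5.1
190 10.1 10.2 10.2 10.1  4.2  5.9  5.9
191 10.2 10.1 10.1 10.2  4.2  8.2  8.2
192 10.1 10.1 10.2 10.1  4.2  9.6  9.6
193 10.2 10.2 10.2 10.2  4.4 10.0 10.0
194 10.1 10.2 10.1 10.2  4.8 10.1 10.1
195 10.2 10.2 10.1 10.2  6.0 10.1 10.2
196 10.1 10.2 10.2 10.1  7.8 10.1 10.1
197 10.1 10.0 10.0 10.0  9.2 10.0  9.6
198  9.4  9.4  9.4  9.2  8.8  9.0  8.1
199  7.4  7.4  7.4  7.0  6.4  6.4  5.7
200  4.9  4.9  4.9  4.4  3.9  3.9  3.5
201  3.1  3.2  3.2  3.0  2.8  2.8  2.7
202  2.7  2.7  2.7  2.7  2.6  2.6  2.6
203  2.6  2.6  2.6  2.7  2.7  2.6  2.6
204  2.6  2.7  2.8  2.6  2.6  2.7  2.6
205  2.6  2.6  3.4  2.6  2.6  2.6  2.6
```

The nose front edge is at row 173.6, so the nose is at about z = 0.226 and the gap is about 12 mm. The target rise is therefore about 17 mm (11.3 rad).

```bash
cat > wind.py <<'E'
import sys
from h import *
a0,tot,n=float(sys.argv[1]),float(sys.argv[2]),int(sys.argv[3])
M=np.array(wpose()[:3,:3]) if len(sys.argv)<5 else None
f=lambda a:.038*np.sin(a)*JY+np.array([0,0,-.038*np.cos(a)+.00075*a])
aa=a0+np.linspace(0,tot,5*n+1)
for k in range(n): print(round(aa[5*k+5],3),[[*(M.T@(f(a)-f(aa[5*k]))).round(4).tolist(),0,1] for a in aa[5*k+1:5*k+6]])
E
python3 wind.py 0.2 6.283 3
```

```text
2.294 [[-0.0057, 0.0147, 0.0019, 0, 1], [-0.0167, 0.0259, 0.0054, 0, 1], [-0.0311, 0.0315, 0.0099, 0, 1], [-0.0464, 0.0307, 0.0147, 0, 1], [-0.0601, 0.0235, 0.019, 0, 1]]
4.389 [[-0.0098, -0.0123, 0.003, 0, 1], [-0.014, -0.0275, 0.0042, 0, 1], [-0.0119, -0.0431, 0.0034, 0, 1], [-0.004, -0.0564, 0.0008, 0, 1], [0.0083, -0.0649, -0.0031, 0, 1]]
6.483 [[0.0146, -0.0024, -0.0046, 0, 1], [0.0289, 0.0017, -0.009, 0, 1], [0.0403, 0.0117, -0.0125, 0, 1], [0.0468, 0.0258, -0.0144, 0, 1], [0.0473, 0.0416, -0.0145, 0, 1]]
```

Emit:
servo_tool([
  [-0.006, 0.0145, 0.002, 0, 1],
  [-0.0165, 0.026, 0.0055, 0, 1],
  [-0.031, 0.0315, 0.01, 0, 1],
  [-0.0465, 0.0305, 0.0145, 0, 1],
  [-0.06, 0.0235, 0.019, 0, 1],
])

```text
time: 19.1
ee_pos: [0.5412, 0.0828, 0.0712]
orientation: [0.182, 1.258, -0.174]
wrist_force: [2.4, -1.6, -5.9]
grip_width: 0.0152
```

```bash
python3 st.py; python3 - <<'E'
from h import *
T=wpose(); im=save("wrist","pics/w9.png")
for d in (.1,0,-.1,-.2,-.4): a=2.294+d; print(d,wproj(T,[hp(a,1.57,.05)+[0,0,.00075*(a-.2)]]).round(1))
g=im.astype(int).sum(2)//30
print("\n".join("".join(f"{v:2d}" if v<22 else " ." for v in r[235:280]) for r in g[196:240:1]))
E
```

```text
[ 0.061  0.178  2.001 -0.078  0.664 -1.217] [0.541 0.083 0.071]
[[ 0.299  0.23   0.926  0.541]
 [-0.03   0.972 -0.231  0.083]
 [-0.954  0.041  0.297  0.071]
 [ 0.     0.     0.     1.   ]]
[ 2.4 -1.6 -5.9] 0.015219487673058734
0.1 [[251.2 221.4]]
0 [[255.2 218.5]]
-0.1 [[258.6 215.6]]
-0.2 [[261.4 212.5]]
-0.4 [[265.3 206.1]]
141516161616161616161616161616161616161616161616161616161616171616161616161616171616161616
141616161616161616161616161616161616161616161616161616161616161616161616161616161616161616
131616161616161616161616161616161616161616161616161616161616161616161616161616161616161616
141516161616161616161616171616161616161616161616151616161616161716161616161616161616161616
151617161616161616161616161616161616161616161616161616161616161716161616161616161616161616
161616161616161616161616161617161616161616161616161616161616161616161616161616161616161616
161616161616161616161616161616161616161616161616161616161616161616161616161616161616161616
161616161616161616161716161716161616161616161616161616161616161616161616161616161616161617
16161616161616161616161617161616161616161616
[... 2531 characters left out ...]
0 1 0 0 0 1 2 0 0 0 0 1 0 0 0 0 0 1 0 0 0 1 1 3 4 4 4 3 3 4 3 4
 4 3 3 3 3 4 3 3 2 1 0 0 0 0 0 0 0 0 0 1 0 0 0 1 1 0 1 0 0 0 1 0 1 0 0 1 3 4 3 3 3 3 4 3 4
 3 4 4 4 4 3 4 4 2 1 0 0 0 0 0 0 0 0 0 0 0 0 2 0 0 0 0 0 0 1 0 0 0 0 0 1 3 2 4 4 4 4 3 4 3
 4 4 3 3 4 3 3 3 1 1 1 0 0 0 0 1 0 0 0 1 2 1 0 0 0 0 0 1 0 0 0 1 0 0 0 2 2 3 5 4 3 4 3 4 3
 4 4 3 4 4 4 3 3 2 0 1 0 0 0 0 1 0 0 0 0 0 0 0 1 1 0 0 0 0 0 0 0 0 1 0 1 1 4 2 4 3 4 3 3 4
 3 3 3 3 3 3 4 3 2 0 0 0 0 0 0 0 0 1 0 0 0 0 1 0 1 0 1 0 1 0 1 2 0 0 0 0 2 2 3 3 3 3 4 3 3
 3 3 3 4 4 4 4 2 1 0 0 1 0 1 1 1 0 0 1 0 0 0 0 0 0 0 0 1 0 1 0 0 0 0 0 2 1 2 3 4 4 4 4 3 4
 4 3 3 4 4 3 4 2 0 0 0 0 0 0 0 0 0 0 0 1 0 1 0 1 0 0 0 0 1 0 0 1 0 0 1 0 2 3 3 4 3 4 3 3 3
```

Emit:
servo_tool([
  [-0.01, -0.0125, 0.003, 0, 1],
  [-0.014, -0.0275, 0.004, 0, 1],
  [-0.012, -0.043, 0.0035, 0, 1],
  [-0.004, -0.0565, 0.001, 0, 1],
  [0.0085, -0.065, -0.003, 0, 1],
])

```text
time: 19.65
ee_pos: [0.5255, 0.0193, 0.0594]
orientation: [0.184, 1.257, -0.175]
wrist_force: [-0.8, 6.3, -0.9]
grip_width: 0.015
```

Emit:
servo_tool([
  [0.0145, -0.0025, -0.0045, 0, 1],
  [0.029, 0.0015, -0.009, 0, 1],
  [0.0405, 0.0115, -0.0125, 0, 1],
  [0.047, 0.026, -0.0145, 0, 1],
  [0.0475, 0.0415, -0.0145, 0, 1],
])

```text
time: 20.15
ee_pos: [0.5359, 0.0613, 0.0107]
orientation: [0.182, 1.258, -0.176]
wrist_force: [-3.1, -3.7, 4.3]
grip_width: 0.0152
```

```bash
cat > gap.py <<'E'
import sys
from h import *
a=np.mean([eyes.read_camera("scene").astype(float) for _ in range(6)],0); np.save(sys.argv[1],a)
b=np.load("sc0.npy")
for n,x in (("0",b),("now",a)):
    g=x.sum(2)/30; print(n,"nose/cup col 308-312 rows 150-190:",g[150:192,308:313].mean(1).round(1).tolist())
    print("  blockfront rows 190-204 col270-290",g[184:204,272:290].mean(1).round(1).tolist())
E
python3 st.py; python3 gap.py sc1.npy; python3 wind.py 0.2 3.9 2
```

```text
[ 0.012  0.254  2.102 -0.076  0.486 -1.257] [0.536 0.061 0.011]
[[ 0.298  0.231  0.926  0.536]
 [-0.032  0.972 -0.233  0.061]
 [-0.954  0.04   0.297  0.011]
 [ 0.     0.     0.     1.   ]]
[-3.1 -3.7  4.3] 0.015154670601504182
0 nose/cup col 308-312 rows 150-190: [0.5, 0.5, 0.5, 0.5, 0.5, 0.5, 0.5, 0.7, 1.6, 3.0, 3.8, 3.2, 2.0, 0.8, 0.5, 0.5, 0.6, 1.4, 2.8, 4.1, 4.6, 4.3, 4.2, 7.7, 12.6, 15.3, 15.9, 15.8, 14.5, 11.7, 8.7, 6.6, 5.5, 5.1, 5.0, 5.0, 5.0, 4.9, 4.9, 4.6, 4.4, 4.2]
  blockfront rows 190-204 col270-290 [10.2, 10.2, 10.2, 10.2, 10.2, 10.2, 10.2, 10.2, 10.2, 10.2, 10.2, 10.2, 10.2, 10.1, 9.4, 7.4, 4.9, 3.2, 2.7, 2.6]
now nose/cup col 308-312 rows 150-190: [0.5, 0.5, 0.5, 0.5, 0.5, 0.5, 0.5, 0.7, 1.6, 3.0, 3.8, 3.3, 2.0, 0.9, 0.5, 0.5, 0.6, 1.4, 2.8, 4.1, 4.6, 4.3, 4.1, 7.0, 10.4, 10.4, 8.4, 6.6, 5.5, 5.1, 5.1, 5.0, 5.0, 5.0, 4.9, 4.6, 4.4, 4.3, 4.2, 4.2, 4.2, 4.6]
  blockfront rows 190-204 col270-290 [10.2, 10.2, 10.2, 10.2, 10.2, 10.2, 10.2, 10.2, 10.2, 10.1, 9.2, 7.1, 4.5, 3.0, 2.7, 2.6, 2.7, 2.8, 3.1, 3.2]
2.15 [[-0.0051, 0.0138, 0.0017, 0, 1], [-0.0149, 0.0247, 0.0048, 0, 1], [-0.0279, 0.0309, 0.0089, 0, 1], [-0.0423, 0.0316, 0.0134, 0, 1], [-0.0558, 0.0266, 0.0175, 0, 1]]
4.1 [[-0.0107, -0.0099, 0.0033, 0, 1], [-0.0171, -0.0231, 0.0052, 0, 1], [-0.0182, -0.0378, 0.0054, 0, 1], [-0.0139, -0.0517, 0.0039, 0, 1], [-0.0049, -0.0627, 0.0011, 0, 1]]
```

Emit:
servo_tool([
  [-0.005, 0.014, 0.0015, 0, 1],
  [-0.015, 0.0245, 0.005, 0, 1],
  [-0.028, 0.031, 0.009, 0, 1],
  [-0.0425, 0.0315, 0.0135, 0, 1],
  [-0.056, 0.0265, 0.0175, 0, 1],
])

```text
time: 20.95
ee_pos: [0.542, 0.0853, 0.0713]
orientation: [0.183, 1.258, -0.174]
wrist_force: [-1.3, 1.9, -3.7]
grip_width: 0.0155
```

Emit:
servo_tool([
  [-0.0105, -0.01, 0.0035, 0, 1],
  [-0.017, -0.023, 0.005, 0, 1],
  [-0.018, -0.038, 0.0055, 0, 1],
  [-0.014, -0.0515, 0.004, 0, 1],
  [-0.005, -0.0625, 0.001, 0, 1],
])

```text
time: 21.45
ee_pos: [0.5267, 0.0238, 0.0738]
orientation: [0.185, 1.257, -0.175]
wrist_force: [2.4, 10.1, -3.5]
grip_width: 0.0153
```

```bash
python3 st.py; python3 gap.py sc2.npy; python3 wind.py 4.1 1.2 1
```

```text
[-0.083  0.14   2.042 -0.007  0.653 -1.408] [0.527 0.024 0.074]
[[ 0.3    0.232  0.925  0.527]
 [-0.029  0.972 -0.234  0.024]
 [-0.954  0.043  0.298  0.074]
 [ 0.     0.     0.     1.   ]]
[ 2.4 10.1 -3.5] 0.015313644074358911
0 nose/cup col 308-312 rows 150-190: [0.5, 0.5, 0.5, 0.5, 0.5, 0.5, 0.5, 0.7, 1.6, 3.0, 3.8, 3.2, 2.0, 0.8, 0.5, 0.5, 0.6, 1.4, 2.8, 4.1, 4.6, 4.3, 4.2, 7.7, 12.6, 15.3, 15.9, 15.8, 14.5, 11.7, 8.7, 6.6, 5.5, 5.1, 5.0, 5.0, 5.0, 4.9, 4.9, 4.6, 4.4, 4.2]
  blockfront rows 190-204 col270-290 [10.2, 10.2, 10.2, 10.2, 10.2, 10.2, 10.2, 10.2, 10.2, 10.2, 10.2, 10.2, 10.2, 10.1, 9.4, 7.4, 4.9, 3.2, 2.7, 2.6]
now nose/cup col 308-312 rows 150-190: [0.5, 0.5, 0.5, 0.5, 0.5, 0.5, 0.5, 0.6, 1.6, 3.0, 3.7, 3.1, 1.8, 0.8, 0.5, 0.5, 0.6, 1.4, 2.6, 3.4, 3.7, 5.2, 7.4, 7.9, 6.9, 5.8, 5.2, 5.0, 5.0, 4.9, 4.9, 4.9, 4.7, 4.4, 4.2, 4.1, 4.1, 4.1, 4.5, 5.9, 8.0, 8.6]
  blockfront rows 190-204 col270-290 [10.0, 10.0, 10.0, 10.0, 10.0, 10.0, 9.9, 9.5, 8.0, 5.5, 3.4, 2.7, 2.6, 2.6, 2.7, 2.8, 3.1, 3.1, 3.0, 2.9]
5.3 [[0.0073, -0.0046, -0.0023, 0, 1], [0.0154, -0.0072, -0.0048, 0, 1], [0.0239, -0.0077, -0.0075, 0, 1], [0.0323, -0.006, -0.0101, 0, 1], [0.0401, -0.0022, -0.0125, 0, 1]]
```

Emit:
servo_tool([
  [0.0055, -0.0035, -0.0015, 0, 1],
  [0.0115, -0.006, -0.0035, 0, 1],
  [0.018, -0.0075, -0.0055, 0, 1],
  [0.024, -0.0077, -0.0075, 0, 1],
  [0.03, -0.0065, -0.0095, 0, 1],
])

```text
time: 22.25
ee_pos: [0.5254, 0.0187, 0.0423]
orientation: [0.182, 1.257, -0.175]
wrist_force: [-4.0, 4.2, 3.1]
grip_width: 0.0153
```

```bash
python3 st.py; python3 gap.py sc3.npy; python3 - <<'E'
from h import *
from scipy.optimize import curve_fit
from scipy.special import erf
P=lambda x:.5*(1+erf(x/np.sqrt(2)))
f=lambda r,n,c,s,A,b1,b2:b1+(b2-b1)*P((r-(n+c)/2)/s)+A*(P((r-n)/s)-P((r-c)/s))
r=np.arange(170,183.)
for k in range(4):
    g=np.load(f"sc{k}.npy").sum(2)/30; o=0 if k<2 else -2
    y=g[170+o:183+o,308:313].mean(1)
    if k==0: p,_=curve_fit(f,r,y,[173.4,179,1,11.5,4,5]); s,A=p[2:4]; print(p.round(2))
    else:
        q,_=curve_fit(lambda r,n,c,b1,b2:f(r,n,c,s,A,b1,b2),r+o,y,[172,174,4,5]); print(k,q.round(2))
E
```

```text
[-0.095  0.183  2.091 -0.005  0.563 -1.423] [0.525 0.019 0.042]
[[ 0.299  0.23   0.926  0.525]
 [-0.031  0.972 -0.232  0.019]
 [-0.954  0.04   0.298  0.042]
 [ 0.     0.     0.     1.   ]]
[-4.   4.2  3.1] 0.015279502411652369
0 nose/cup col 308-312 rows 150-190: [0.5, 0.5, 0.5, 0.5, 0.5, 0.5, 0.5, 0.7, 1.6, 3.0, 3.8, 3.2, 2.0, 0.8, 0.5, 0.5, 0.6, 1.4, 2.8, 4.1, 4.6, 4.3, 4.2, 7.7, 12.6, 15.3, 15.9, 15.8, 14.5, 11.7, 8.7, 6.6, 5.5, 5.1, 5.0, 5.0, 5.0, 4.9, 4.9, 4.6, 4.4, 4.2]
  blockfront rows 190-204 col270-290 [10.2, 10.2, 10.2, 10.2, 10.2, 10.2, 10.2, 10.2, 10.2, 10.2, 10.2, 10.2, 10.2, 10.1, 9.4, 7.4, 4.9, 3.2, 2.7, 2.6]
now nose/cup col 308-312 rows 150-190: [0.5, 0.5, 0.5, 0.5, 0.5, 0.5, 0.5, 0.7, 1.6, 3.0, 3.8, 3.2, 1.8, 0.9, 0.5, 0.5, 0.6, 1.3, 2.3, 2.9, 4.5, 7.1, 8.2, 7.7, 6.4, 5.4, 5.1, 5.1, 5.0, 5.0, 5.0, 4.9, 4.6, 4.4, 4.3, 4.2, 4.2, 4.5, 5.9, 8.2, 9.2, 8.1]
  blockfront rows 190-204 col270-290 [10.2, 10.2, 10.2, 10.2, 10.2, 10.2, 10.1, 9.1, 6.8, 4.2, 2.9, 2.7, 2.7, 2.7, 2.8, 3.1, 3.2, 3.1, 3.0, 2.9]
[173.43 179.17   1.06  11.1    4.23   5.64]
1 [173.75 175.45   4.2    5.21]
2 [171.97 172.99   3.14   5.1 ]
3 [171.15 172.34   2.6    5.2 ]
```

The nose edge has risen about 2.4 px, roughly 5.4 mm of push, so I am letting go.

Emit:
servo_tool([
  [0, 0, 0, 0, 0.6],
  [0, 0, 0, 0, 0.3],
  [0, 0, 0, 0, 0.1],
  [0, 0, 0, 0, 0],
  [0, 0, 0, 0, 0],
])

```text
time: 23.05
ee_pos: [0.5269, 0.0181, 0.0428]
orientation: [0.181, 1.255, -0.175]
wrist_force: [0.1, -0.2, -0.0]
grip_width: 0.0457
```

Emit:
servo_tool([
  [-0.02, 0, -0.002, 0, 0],
  [-0.05, 0, -0.005, 0, 0],
  [-0.09, 0, -0.01, 0, 0],
  [-0.13, 0, -0.02, 0, 0],
  [-0.17, 0, -0.03, 0, 0],
])

```text
time: 23.55
ee_pos: [0.4468, 0.0307, 0.1969]
orientation: [0.181, 1.256, -0.175]
wrist_force: [0.8, 1.1, -0.1]
grip_width: 0.0469
```

```bash
python3 st.py; python3 gap.py sc4.npy | tail -2; python3 - <<'E'
from h import *
s=cv2.resize(cv2.convertScaleAbs(np.load("sc4.npy")[130:260,225:355,::-1].clip(0,255).astype(np.uint8),alpha=1.6,beta=15),(500,500),interpolation=cv2.INTER_CUBIC)
t=cv2.resize(eyes.read_camera("top")[:,:,::-1],(300,225)); p=np.zeros((500,800,3),np.uint8);p[:,:500]=s;p[:225,500:]=t
w=cv2.resize(eyes.read_camera("scene")[:,:,::-1],(300,225));p[240:465,500:]=w
cv2.imwrite("pics/fin.png",p)
E
```

```text
[-0.08  -0.115  1.955 -0.009  0.995 -1.408] [0.447 0.031 0.197]
[[ 0.3    0.23   0.926  0.447]
 [-0.032  0.972 -0.231  0.031]
 [-0.953  0.04   0.299  0.197]
 [ 0.     0.     0.     1.   ]]
[ 0.8  1.1 -0.1] 0.04694591058633774
now nose/cup col 308-312 rows 150-190: [0.5, 0.5, 0.4, 0.4, 0.4, 0.4, 0.4, 0.7, 1.4, 2.8, 3.5, 2.9, 1.7, 0.7, 0.4, 0.4, 0.5, 1.1, 2.0, 2.6, 4.1, 6.5, 7.5, 7.0, 5.9, 5.0, 4.7, 4.6, 4.6, 4.6, 4.6, 4.5, 4.2, 4.0, 3.9, 3.9, 3.9, 4.1, 5.5, 7.5, 8.4, 7.4]
  blockfront rows 190-204 col270-290 [9.4, 9.4, 9.4, 9.4, 9.4, 9.4, 9.3, 8.4, 6.2, 3.9, 2.7, 2.4, 2.4, 2.4, 2.5, 2.8, 2.9, 2.8, 2.7, 2.6]
```

View pics/fin.png

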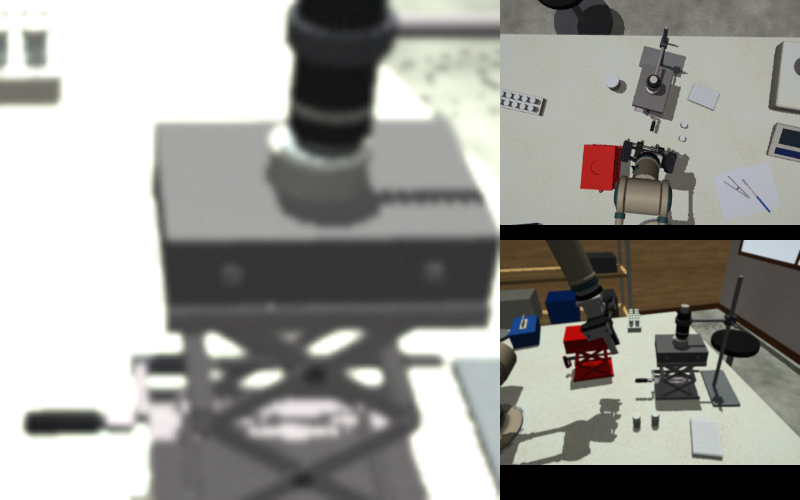

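The final picture shows the handle standing straight out, the cup flat under the pushed-in nose, and the tub, vials and well plate in place. The gripper is clear.

```bash
python3 -c "
from station import robot
s=robot.read_state();print(s['wrist_force'],s['qd'].round(3));print(robot.hand_in())"
```

```text
[-0.70892017  0.21776099 -0.34058371] [ 0.001  0.003 -0.003  0.002  0.003 -0.   ]
the job is handed in; nothing more can be done
None
```

The handle is fully out, the jack is wound up, and the probe's nose is pushed in about 5 to 6 mm of its 10 mm travel. I let go of the crank, backed the arm clear and handed the job in with about 24 of the 66 s used.

**How it went**
- **Lean:** the move command cannot tilt the tool. I got an outward lean of about 17° by driving the arm against its joint limits high above the bench, and that lean stayed for the rest of the job.
- **Swinging the handle out:** two closings missed because the fingertips appeared about 3 cm shorter than the description says. After gripping, the jaws slipped off once part-way, and I re-gripped and finished the swing. This turned the crank slightly back, from about 0.37 to 0.2 rad.
- **Winding:** I turned the crank about 11.1 rad (1.75 turns), a rise of about 16.6 mm.

**Last checks**
- **Handle:** a wrist picture before winding put its end within a pixel of the fully-out prediction. The final scene picture shows it standing straight out.
- **Nose push:** the scene camera gave estimates between 5.2 and 5.9 mm. From the commanded rise and the first estimate of the gap it comes to about 5 mm.
- **Cup:** it sits flat in its nest under the nose. The picture rows were unchanged after I let go, so nothing slipped.
- **Everything else:** the tub, vials and well plate stand where they were. The largest wrist force I saw was about 34 N, during a free-air move against the joint limits. At hand-in it was under 1 N.

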